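# Open the charger and fit the cell

### The job

Lift the charger's lid by its bar handle and swing it all the way back until it rests on its stop. Then take the cylinder cell from its stand and fit it in the charger's bay: flat end against the spring plunger, push the spring back, tip the button end down behind the fixed contact, so that the cell lies level, fully down in both saddles with its button against the contact. Leave the lid open on its stop and do not disturb the other things on the bench.

Things in the scene. Friction and masses are not known exactly. Their poses are not given: they have to be found in the camera images.
- charger: Cell charger, fixed to the bench: grey base slab 110 (x) x 180 (y) x 20 mm, origin at the centre of its underside, open deck at z = 20 mm; x axis towards its hinged back, y along the bay, z up. The bay for one cell lies on the deck along x = -15 mm, under the lid: spring plunger at the -y end, two V saddles, fixed contact at the +y end
- lid (a joint): Opening of the lid, rad: 0 shut, 1.75 on its stop (100 degrees, leaning back past upright). Grey shell 110 x 180 mm, 39 mm deep, hinged along the charger's back edge, parallel to y; swings up and back to the charger's +x. Stiff hinge (0.22 N m, about 2 N at the handle): the lid stays where it is left, may start a little ajar, and must be taken to the stop
- lid_hinge (a point): A point on the hinge axis of the lid, in the middle of its width: 55 mm behind the charger's origin (+x) and 22 mm above its underside; does not move as the lid turns
- lid_handle (a point): Centre of the lid's handle, moves with the lid: round steel bar, 10 mm thick, parallel to the charger's y, 66 mm free between two posts, axis 30 mm off the lid's top face (a finger opened wide in that gap pushes the lid), 15 mm from its front edge; lid shut: 95 mm in front of the hinge axis, 69 mm above it. The bar can turn between the fingers, which can stay upright
- cell: Loose cylinder cell, 18 mm in diameter, 65 mm long over all, grey sleeve, 48 g. Origin at its centre on the axis (32.5 mm from either end); its y axis runs along the cell to the end with the button (7 mm wide, 2 mm high), the other end is flat. Starts lying in the stand
- stand: Low grey stand fixed to the bench, 60 x 80 mm, 6 mm plate with two V saddles (centred 25 mm either side of the middle, 8 mm long) that carry the cell with its axis 26 mm above the bench, along the stand's y; origin at the centre of its underside
- plunger (a joint): Travel of the spring plunger, m: 0 fully out, grows as it is pushed towards the charger's -y, 0.013 at most. It takes about 1.6 N to start and 350 N/m more; with the cell seated it reads about 0.005
- plunger_face (a point): Centre of the plunger's face, on the bay's axis, moves with the plunger: steel plate 20 mm wide, its top 5 mm above the bay's axis; behind it a black housing 22 mm wide that ends 44.5 mm from its face. Fully out it stands 60 mm from the fixed contact, less than the cell's length, so the cell cannot be dropped straight in
- seat (a point): Where the centre of the seated cell belongs, on the bay's axis (charger frame: x -15, y 10, z 38 mm). Two black 45-degree V saddles, 8 mm long, 25 mm wide, centred 25 mm either side of it along y, carry the cell; between them 18 mm of free height over the deck for fingertips. Axes as the charger's
- contact (a point): Centre of the fixed contact's inner face, 32.5 mm from the seat towards the charger's +y, on the bay's axis: black block, 8 mm thick, 22 mm wide, its top 9 mm above the bay's axis. Does not move
- timer: Bystander: small push-button bench timer, 58 x 58 x 18 mm, origin at the centre of its underside
- dish: Bystander: round aluminium dish 64 mm wide, 21 mm high, origin at the centre of its underside
- tape: Bystander: roll of tape lying flat, 96 mm wide, 48 mm high, origin at the centre of its underside
- button (a point): Tip of the cell's button, on its axis, 32.5 mm from the cell's centre

How it is judged:
By the outcome, as a careful person would: the job done as asked, in the order asked, and still so for the second after the job is handed in, with the robot touching nothing.
It also fails if it takes over 61 s, if anything falls off the work surface, if the arm or the gripper's body presses on something with over 40 N, if the wrist force passes 120 N, or if a joint passes its speed limit or range.

### The arm

A 7-joint arm with a two-finger parallel gripper is mounted at the origin on a cart in front of the work surface, level with it; the furniture and walls round the work are solid. World frame = base frame: x ahead of the robot, y to its left, z up, the work surface at z = 0. Lengths are in m, angles in rad, forces in N, time in s.
With the tool pointing down it reaches from about 0.4 to 0.875 m from the base axis. Payload 19.3 kg.
Tool frame: the origin (TCP) lies at the very end of the fingers, on their centre line; the grasp point (between the pads) lies 19 mm behind it; z points along the fingers, y is the direction in which the jaws open and shut (so a half turn about z gives the same grasp; the last joint's range is limited). The gripper opens to 85 mm and grips with 20 to 120 N. Pads are 22 mm wide; open, the fingers measure 114 mm over their backs; the gripper's body (76 mm by 85 mm) begins 54 mm behind the grasp point. The pads swing forward as they close: fully open they stand 13 mm farther back than shut.
Start: joints at [1.171, 0.521, -0.036, 1.599, 0.021, 1.021, -0.113], TCP at [0.202, -0.591, 0.231] pointing down, gripper open.
Joint ranges: [-2.91, 2.91], [-0.3, 2.13], [-1.5, 1.42], [0.17, 2.43], [-1.26, 4.41], [0.16, 1.93], [-2.52, 2.52]. Speed limits (rad/s): [1.89, 1.89, 2.39, 2.39, 3.01, 3.01, 3.01].

### API

Orientations are given as [roll, pitch, yaw] about the fixed x, y, z axes, in that order (R = Rz(yaw) Ry(pitch) Rx(roll)).
In Python, from workcell import bot gives the robot as it stands. The module is installed in compiled form; this text tells all that it offers.
- The arm moves only by the shell command python3 -m inch 'ROWS' [FORCE]. ROWS is JSON, a list of rows, each an object of numbers: "dx", "dy", "dz": the shift along the tool's x, y, z in mm; "rx", "ry", "rz": the turn, a rotation vector about the tool's x, y, z in rad; "hand": the closure, from -1 (fully open) to 1 (shut), so that 0 is half open. In form: [{"dx": .., "dy": .., "dz": .., "rx": .., "ry": .., "rz": .., "hand": ..}, ...]. A call has 1 to 10 rows; each row shifts and turns the commanded pose from where the row before left it, along the tool's axes as they then stand; what a row does not reach is not made up. A row lasts 1/10 s, in which the tool goes at most 50 mm and 8.59 degrees, less where a joint would pass 70% of its speed; a pose out of reach is approached as far as the arm can. A call with a gripper value outside its range is refused whole. The fingers move at their own pace and stop on an object; FORCE is the grip in N (left out, the last holds). Time passes only in rows, so rows that do not move let the fingers close. It gives the time, the measured TCP pose, the force and the opening at its end, in the units of the state.
- bot.observe(): the state, without advancing time (a new reading comes with each control period).
- bot.grab_frame(name): name is "side" or "top" or "wrist"; returns (picture, depth): 400x640x3 uint8, red, green, blue; 400x640 float32, m along the optical axis (not along the pixel's ray), 0 where there is no reading.
- bot.get_calibration(name): a dict with "vertical_fov" (degrees; the focal length in pixels is half the picture's height over the tangent of half this angle, whatever the lens; pixels are square), "cx", "cy" (the principal point, pixels), "k1" (the pictures are not rectified: a ray, as slopes to the right and down, at radius r is drawn at 1 + k1 r^2 times it, then the intrinsics apply), "origin" and "orientation" of the camera in the world. Camera axes: x right, y down, z forward; pixel columns grow to the right and rows downward; lengths in m; the calibration is good to about 2 mm. A picture is of the moment at which its call begins: read the wrist's pose just before it. get_calibration takes no time and is no camera call; for the wrist camera it gives the pose at the moment of the call.
- bot.job_done(): hands the job in, once; it reports no verdict.
Trained networks look in the newest picture that a camera, given by its name, has taken for a name from the list of things; names that differ only in an ending like _2 or _b are one class to them, and where a whole thing is asked for, a point or a joint stands for the part that bears it (a point fixed in the world has none). Each returns a list of dicts, best first, with "score" (0 to 1); they miss things now and then, are a little off and sometimes report something else, mostly with a low value. They report only what shows in the picture. A call takes as long as a camera call.
- bot.trace(camera, target): "region" (400x640 bool, what is visible of it) and "box" ([left, top, right, bottom] in pixels, round what is visible of it).
- bot.tip_of(camera, target): "centre" ([row, column] in pixels: a listed point, or the origin of a listed thing).
The state is a dict: "clock": time; "qpos": joint angles; "qd": joint speeds; "joint_efforts": joint torques, N m; "position": TCP position; "tool_rot": TCP orientation; "force": force on the tool from outside, world axes, zero at the start; "moment": the same for the moment, N m; "grip_width": finger opening in m.
Only numpy, scipy, OpenCV 4.12 (cv2) and the standard library are available. Lean on these libraries where they do the work, as an engineer would, in place of code of your own. Each camera call takes 0.05 s, during which the arm holds its last target.

## Working session

There is one attempt and no reset: what is moved stays moved. The work goes in short steps, Python scripts to look and compute and a shell command to move; the robot and the scene stay as the last step left them, time stands still between calls to the robot, and variables do not carry over. Pictures are saved under pics/ and viewed, and the job is handed in when it is done.

```bash
ls; mkdir -p pics; python3 - <<'E'
from workcell import bot
import cv2
s=bot.observe();print({k:s[k] for k in s})
for n in ["side","top","wrist"]:
    c=bot.get_calibration(n);print(n,c)
    p,d=bot.grab_frame(n)
    cv2.imwrite(f"pics/{n}0.png",p[:,:,::-1])
    import numpy as np
    np.save(f"pics/{n}0_d.npy",d); np.save(f"pics/{n}0_p.npy",p)
    print(bot.observe()["clock"])
E
```

```text
pics
{'clock': 0.0, 'qpos': array([ 1.1707867 ,  0.52202435, -0.03634326,  1.59997888,  0.02120856,
        1.02106622, -0.11279623]), 'qd': array([-1.61703759e-03, -5.34143056e-05,  6.08868549e-04, -2.13211834e-04,
        2.47680498e-03, -8.71765499e-04, -4.63350141e-04]), 'joint_efforts': array([-7.94539155e-04, -9.27098250e+01,  1.97971947e+00, -3.69931591e+01,
        1.78741099e-02,  8.15264066e-03, -4.66879058e-06]), 'position': array([ 0.202286  , -0.59102613,  0.23072953]), 'tool_rot': array([-3.14050372e+00,  7.53334169e-05,  3.29821170e-01]), 'force': array([-0.44621798,  0.22194066, -0.05611541]), 'moment': array([-0.00575503, -0.00837198,  0.01253859]), 'grip_width': 0.08545203299315086}
side {'vertical_fov': 56.17618707884469, 'cx': 323.5922101776487, 'cy': 200.15781204774981, 'k1': -0.021502586443665848, 'origin': array([ 0.51740652, -0.95951804,  0.41818683]), 'orientation': array([-1.94920864, -0.00792654, -0.10856611])}
0.05
top {'vertical_fov': 47.034188810220215, 'cx': 321.64908126365896, 'cy': 196.32126227072533, 'k1': -0.09425521977637269, 'origin': array([ 0.37933842, -0.12102227,  1.18951217]), 'orientation': array([-2.93928246, -0.00473883, -1.64474256])}
0.1
wrist {'vertical_fov': 59.016306634551555, 'cx': 326.36476607582324, 'cy': 191.72297589401472, 'k1': -0.05315242085960764, 'origin': array([ 0.2773696 , -0.5653783 ,  0.37334681]), 'orientation': array([ 2.82567817e+00,  1.06512108e-03, -1.24174889e+00])}
0.15
```

View pics/side0.png

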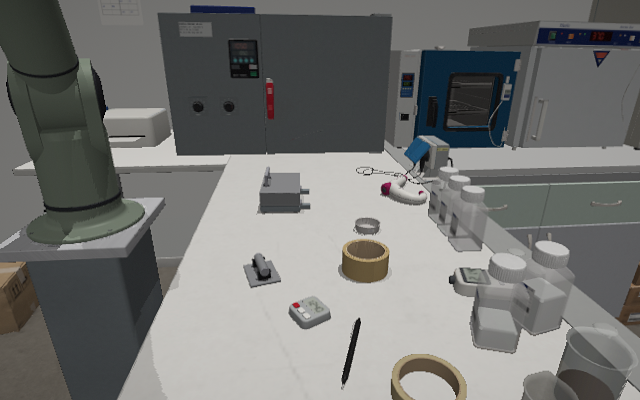

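View pics/top0.png

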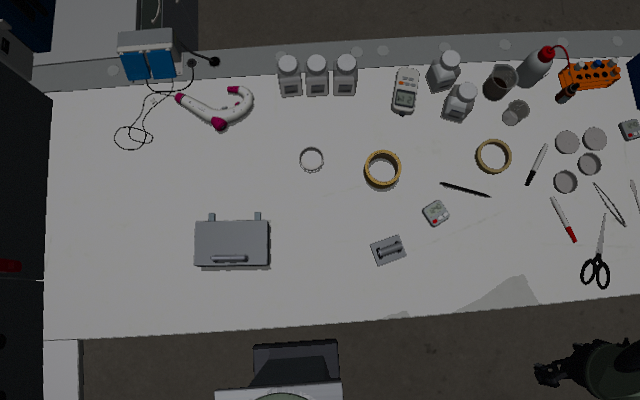

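View pics/wrist0.png

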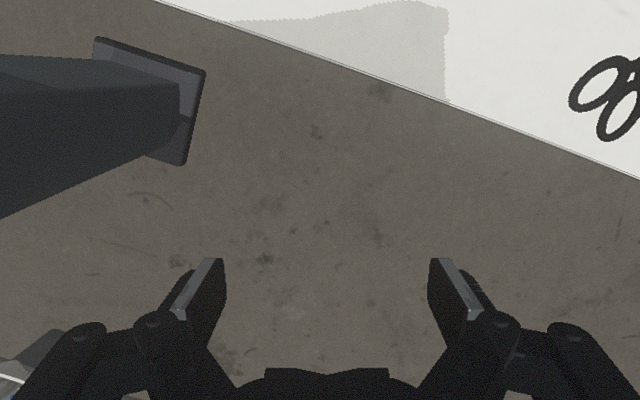

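```bash
cat > h.py <<'E'
import numpy as np, cv2
from scipy.spatial.transform import Rotation as Rot
def RPY(v): return Rot.from_euler('xyz',v).as_matrix()
def cam(c):
    f=200/np.tan(np.radians(c['vertical_fov'])/2)
    return f,np.array(c['origin']),RPY(c['orientation'])
def unproj(c,u,v,d):
    f,o,R=cam(c); u=np.asarray(u,float);v=np.asarray(v,float)
    x=(u-c['cx'])/f;y=(v-c['cy'])/f
    xs,ys=x.copy(),y.copy()
    for _ in range(15):
        k=1+c['k1']*(xs**2+ys**2); xs,ys=x/k,y/k
    P=np.stack([xs*d,ys*d,np.ones_like(xs)*d],-1)
    return P@R.T+o
def ray_z(c,u,v,z):
    f,o,R=cam(c); p=unproj(c,u,v,np.ones_like(np.asarray(u,float)))-o
    return o+p*((z-o[2])/p[...,2])[...,None]
def proj(c,P):
    f,o,R=cam(c); q=(np.asarray(P,float)-o)@R
    x=q[...,0]/q[...,2];y=q[...,1]/q[...,2];k=1+c['k1']*(x*x+y*y)
    return np.stack([x*k*f+c['cx'],y*k*f+c['cy']],-1)
E
cat > det.py <<'E'
from workcell import bot
from h import *
import sys
c=bot.get_calibration("top"); d=np.load("pics/top0_d.npy")
for t in ["charger","lid","lid_handle","lid_hinge","cell","stand","button","timer","dish","tape"]:
    r=bot.tip_of("top",t)
    for e in r[:2]:
        v,u=e['centre']; dd=d[int(round(v)),int(round(u))]
        print(t,round(e['score'],2),np.round([u,v],1),unproj(c,u,v,dd).round(4))
for t in ["charger","lid","stand","cell"]:
    r=bot.trace("top",t)
    for e in r[:1]:
        m=e['region']; np.save(f"pics/m_{t}.npy",m); vv,uu=np.nonzero(m)
        P=unproj(c,uu,vv,d[vv,uu]); ok=d[vv,uu]>0
        print(t,e['score'],e['box'],P[ok].min(0).round(3),P[ok].max(0).round(3))
E
python3 det.py
```

```text
charger 0.94 [231.9 245.9] [0.5014 0.0856 0.0638]Traceback (most recent call last):
  File "det.py", line 6, in <module>
    r=bot.tip_of("top",t)
ValueError: it knows: button, cell, charger, contact, dish, lid_handle, lid_hinge, plunger_face, seat, stand, tape, timer
```

```bash
python3 - <<'E'
import cv2
p=cv2.imread("pics/top0.png")
a=cv2.resize(p[195:285,170:300],None,fx=5,fy=5,interpolation=cv2.INTER_CUBIC)
cv2.imwrite("pics/top0_ch.png",a)
a=cv2.resize(p[190:280,350:480],None,fx=5,fy=5,interpolation=cv2.INTER_CUBIC)
cv2.imwrite("pics/top0_st.png",a)
E
sed -i 's/"charger","lid","lid_handle"/"lid_handle"/; s/"timer","dish","tape"\]/"timer","tape"]/; s/\["charger","lid","stand","cell"\]/["charger","stand","cell"]/' det.py; python3 det.py
```

```text
lid_handle 0.82 [227.9 259.3] [0.4666 0.0903 0.0965]
lid_hinge 0.48 [226.4 246.9] [0.4998 0.0991 0.0645]
cell 0.69 [389.6 251. ] [ 0.4626 -0.3036  0.0372]
stand 0.59 [387.8 251.2] [ 0.4624 -0.299   0.0372]
button 0.5 [377.5 255.3] [ 0.4559 -0.2756  0.0112]
timer 0.75 [228.  255.8] [0.475  0.0899 0.0959]
timer 0.73 [436.1 213.4] [ 0.5514 -0.4375  0.0194]
tape 0.59 [380.9 170.6] [ 0.6806 -0.3081  0.0009]
charger 0.65 [192.0, 208.5, 268.3, 267.9] [ 0.45  -0.002 -0.002] [0.596 0.191 0.103]
stand 0.84 [368.9, 234.8, 406.8, 261.4] [ 0.433 -0.347 -0.003] [ 0.506 -0.259  0.029]
cell 0.75 [380.3, 246.0, 403.0, 255.2] [ 0.454 -0.335  0.027] [ 0.481 -0.276  0.04 ]
```

View pics/top0_ch.png

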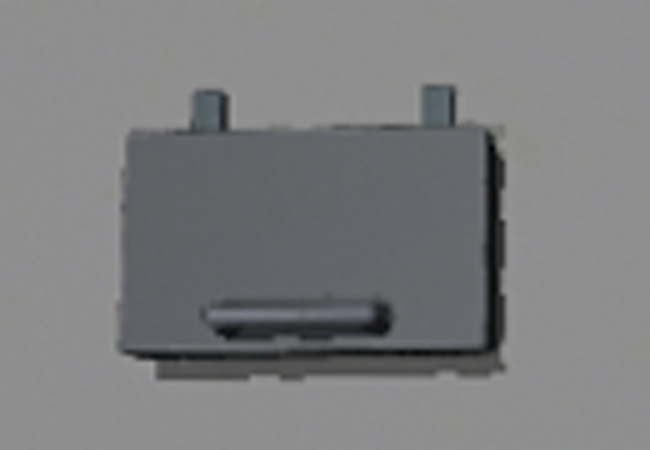

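View pics/top0_st.png

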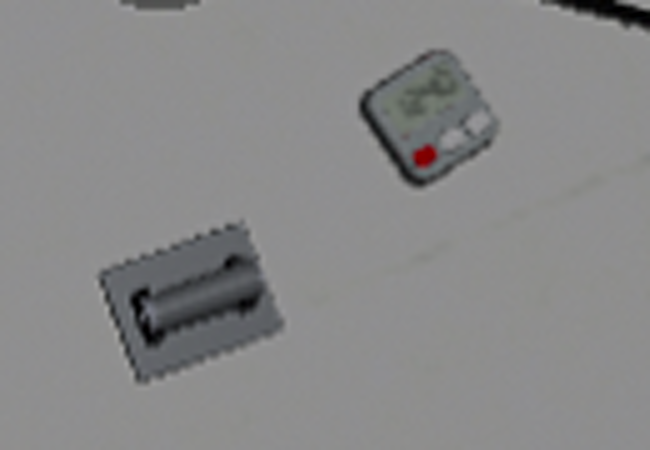

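```bash
cat > fit.py <<'E'
from workcell import bot
from h import *
c=bot.get_calibration("top"); d=np.load("pics/top0_d.npy")
vv,uu=np.mgrid[200:285,180:285]; vv=vv.ravel();uu=uu.ravel()
P=unproj(c,uu,vv,d[vv,uu]); P=P[d[vv,uu]>0]
print("table z",np.median(P[P[:,2]<0.012][:,2]))
L=P[(P[:,2]>0.05)&(P[:,2]<0.078)]
A=np.c_[L[:,:2],np.ones(len(L))]; s=np.linalg.lstsq(A,L[:,2],rcond=None)[0]
r=L[:,2]-A@s; k=abs(r)<0.004; s=np.linalg.lstsq(A[k],L[k,2],rcond=None)[0]
print("plane",s,"n",len(L),"std",r[k].std())
rc=cv2.minAreaRect((L[:,:2]*1000).astype(np.float32)); print("lid rect",rc, "z",L[:,2].mean())
H=P[(P[:,2]>0.085)]; print("handle",H.mean(0),len(H),H.min(0),H.max(0))
h=H-H.mean(0); u,S,vt=np.linalg.svd(h); print(vt[0],np.degrees(np.arctan2(-vt[0][0],vt[0][1])))
# stand
vv,uu=np.mgrid[225:275,360:415]; vv=vv.ravel();uu=uu.ravel()
P=unproj(c,uu,vv,d[vv,uu]); 
Z=P[(P[:,2]>0.004)]; print("stand",cv2.minAreaRect((Z[:,:2]*1000).astype(np.float32)))
Z=P[(P[:,2]>0.02)]; print("cell",cv2.minAreaRect((Z[:,:2]*1000).astype(np.float32)),Z.mean(0),Z[:,2].max())
h=Z[:,:2]-Z[:,:2].mean(0); u,S,vt=np.linalg.svd(h,full_matrices=False); print(np.degrees(np.arctan2(-vt[0][0],vt[0][1])))
E
python3 fit.py
```

```text
table z 0.0006910718971058216
plane [-0.01503858  0.00205671  0.07007545] n 3075 std 0.001808214654188168
lid rect ((511.0359802246094, 90.53004455566406), (180.52769470214844, 111.71746826171875), 86.30183410644531) z 0.06251135365525692
handle [0.47148606 0.09252028 0.09693458] 139 [0.46472042 0.05173581 0.08649022] [0.47840349 0.13357561 0.10266484]
[-0.07155957 -0.99743573  0.00108817] 175.8964286267401
stand ((465.2447204589844, -247.67849731445312), (145.81678771972656, 269.1175231933594), 5.697298049926758)
cell ((437.1778564453125, -225.58082580566406), (33.124752044677734, 236.67335510253906), 20.983028411865234) [ 0.46161623 -0.29268186  0.10958354] 1.1895121663938908
-155.48717743728662
```

```bash
cat > plan.py <<'E'
# plan.py x y z(m) roll pitch yaw(rad or .) N : prints per-row tool-frame steps from the present pose
from workcell import bot
from h import *
import sys,json
def plan(p0,R0,p1,R1,N):
    w=Rot.from_matrix(R0.T@R1).as_rotvec(); out=[]
    p=p0.copy();R=R0.copy()
    for i in range(N):
        tgt=p0+(p1-p0)*(i+1)/N
        d=(R.T@(tgt-p)*1000)
        r=np.round(d,0 if np.abs(d).max()>15 else 1); ww=np.round(w/N,4)
        out.append(dict(dx=float(r[0]),dy=float(r[1]),dz=float(r[2]),rx=float(ww[0]),ry=float(ww[1]),rz=float(ww[2])))
        p=p+R@r/1000; R=R@Rot.from_rotvec(ww).as_matrix()
    return out,p,R
if __name__=="__main__":
    s=bot.observe(); a=sys.argv[1:]
    p0=np.array(s['position']);R0=RPY(s['tool_rot'])
    R1=RPY([float(x) for x in a[3:6]])
    o,p,R=plan(p0,R0,np.array([float(x) for x in a[:3]]),R1,int(a[6]))
    for r in o: print(json.dumps({k:v for k,v in r.items() if abs(v)>1e-4}))
    print(p.round(4),Rot.from_matrix(R).as_euler('xyz').round(4))
E
python3 plan.py 0.42 -0.36 0.26 3.1416 0 0.95 8
```

```text
{"dx": 35.0, "dy": -19.0, "dz": -4.0, "rz": -0.0775}
{"dx": 36.0, "dy": -15.0, "dz": -3.0, "rz": -0.0775}
{"dx": 38.0, "dy": -13.0, "dz": -4.0, "rz": -0.0775}
{"dx": 39.0, "dy": -10.0, "dz": -3.0, "rz": -0.0775}
{"dx": 39.0, "dy": -7.0, "dz": -4.0, "rz": -0.0775}
{"dx": 39.0, "dy": -4.0, "dz": -4.0, "rz": -0.0775}
{"dx": 40.0, "dy": -1.0, "dz": -3.0, "rz": -0.0775}
{"dx": 39.0, "dy": 2.0, "dz": -4.0, "rz": -0.0775}
[ 0.4195 -0.3601  0.2603] [ 3.1416 -0.      0.9497]
```

```bash
python3 -m inch '[{"dx":35,"dy":-19,"dz":-4,"rz":-0.0775},{"dx":36,"dy":-15,"dz":-3,"rz":-0.0775},{"dx":38,"dy":-13,"dz":-4,"rz":-0.0775},{"dx":39,"dy":-10,"dz":-3,"rz":-0.0775},{"dx":39,"dy":-7,"dz":-4,"rz":-0.0775},{"dx":39,"dy":-4,"dz":-4,"rz":-0.0775},{"dx":40,"dy":-1,"dz":-3,"rz":-0.0775},{"dx":39,"dy":2,"dz":-4,"rz":-0.0775},{},{}]'
cat > snap.py <<'E'
from workcell import bot
from h import *
import sys,pickle
n,tag=sys.argv[1],sys.argv[2]
c=bot.get_calibration(n);p,d=bot.grab_frame(n)
cv2.imwrite(f"pics/{tag}.png",p[:,:,::-1]); pickle.dump((c,p,d),open(f"pics/{tag}.pkl","wb"))
s=bot.observe();print(s['clock'],s['position'].round(4),s['tool_rot'].round(4),s['qpos'].round(3),s['force'].round(1),s['grip_width'])
E
python3 snap.py wrist w1
```

```text
0.75 [ 0.2024 -0.5913  0.2313] [-3.1415 -0.      0.3298] [ 1.171  0.521 -0.036  1.6    0.021  1.021 -0.113] [0.1 0.3 1.2] 0.0851251458268752schema error: expected keys dx, dy, dz, rx, ry, rz, hand
```

```bash
python3 -m inch '[{"dx":35,"dy":-19,"dz":-4,"rx":0,"ry":0,"rz":-0.0775,"hand":-1},{"dx":36,"dy":-15,"dz":-3,"rx":0,"ry":0,"rz":-0.0775,"hand":-1},{"dx":38,"dy":-13,"dz":-4,"rx":0,"ry":0,"rz":-0.0775,"hand":-1},{"dx":39,"dy":-10,"dz":-3,"rx":0,"ry":0,"rz":-0.0775,"hand":-1},{"dx":39,"dy":-7,"dz":-4,"rx":0,"ry":0,"rz":-0.0775,"hand":-1},{"dx":39,"dy":-4,"dz":-4,"rx":0,"ry":0,"rz":-0.0775,"hand":-1},{"dx":40,"dy":-1,"dz":-3,"rx":0,"ry":0,"rz":-0.0775,"hand":-1},{"dx":39,"dy":2,"dz":-4,"rx":0,"ry":0,"rz":-0.0775,"hand":-1},{"dx":0,"dy":0,"dz":0,"rx":0,"ry":0,"rz":0,"hand":-1},{"dx":0,"dy":0,"dz":0,"rx":0,"ry":0,"rz":0,"hand":-1}]'
python3 snap.py wrist w1
```

```text
clock: 1.75
position: [0.4198, -0.3598, 0.2604]
tool_rot: [3.141, 0.0, 0.951]
force: [0.1, -0.0, 0.2]
grip_width: 0.0856
1.8 [ 0.4191 -0.3606  0.2602] [-3.1415e+00  4.0000e-04  9.4880e-01] [ 0.799  0.385 -0.261  1.749  0.114  1.022 -0.125] [-1.  -0.5 -0.5] 0.08534057806819159
```

View pics/w1.png

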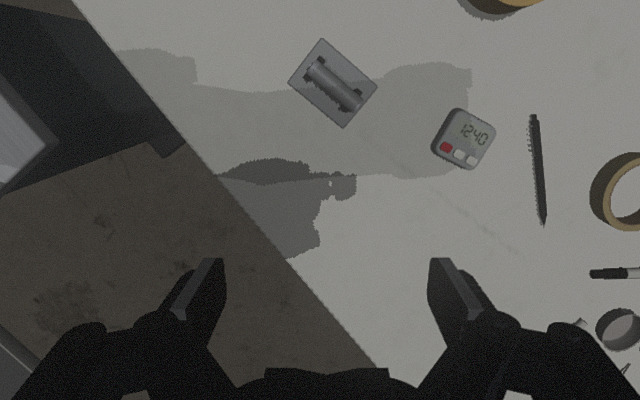

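```bash
cat > fitcell.py <<'E'
from h import *
import pickle,sys
c,p,d=pickle.load(open(f"pics/{sys.argv[1]}.pkl","rb"))
l,t,r,b=map(int,sys.argv[2:6])
a=cv2.resize(p[t:b,l:r,::-1],None,fx=6,fy=6,interpolation=cv2.INTER_CUBIC)[:600,:800]
cv2.imwrite(f"pics/{sys.argv[1]}_z.png",a)
vv,uu=np.mgrid[t:b,l:r]; vv=vv.ravel();uu=uu.ravel()
ok=d[vv,uu]>0.05; P=unproj(c,uu[ok],vv[ok],d[vv,uu][ok]); P=P[P[:,2]<0.08]
print("table",np.median(P[P[:,2]<0.0035][:,2]))
def rep(n,Z):
    rc=cv2.minAreaRect((Z[:,:2]*1000).astype(np.float32)); print(n,np.round(rc[0],1),np.round(rc[1],1),round(rc[2],1),len(Z),Z[:,2].max().round(4))
rep("stand",P[P[:,2]>0.004])
Z=P[P[:,2]>0.027]; rep("cell",Z)
m=Z[:,:2].mean(0);u,S,vt=np.linalg.svd(Z[:,:2]-m,full_matrices=False); print(m,"axis deg",np.degrees(np.arctan2(vt[0][1],vt[0][0])))
E
python3 fitcell.py w1 270 25 400 140
```

```text
table -7.706781601690693e-05
stand [ 466.9 -305. ] [60.4 80.6] 15.5 4151 0.037
cell [ 467.  -306.6] [18.4 65.3] 14.8 1149 0.037
[ 0.46708332 -0.30639773] axis deg -74.71299763748131
```

View pics/w1_z.png

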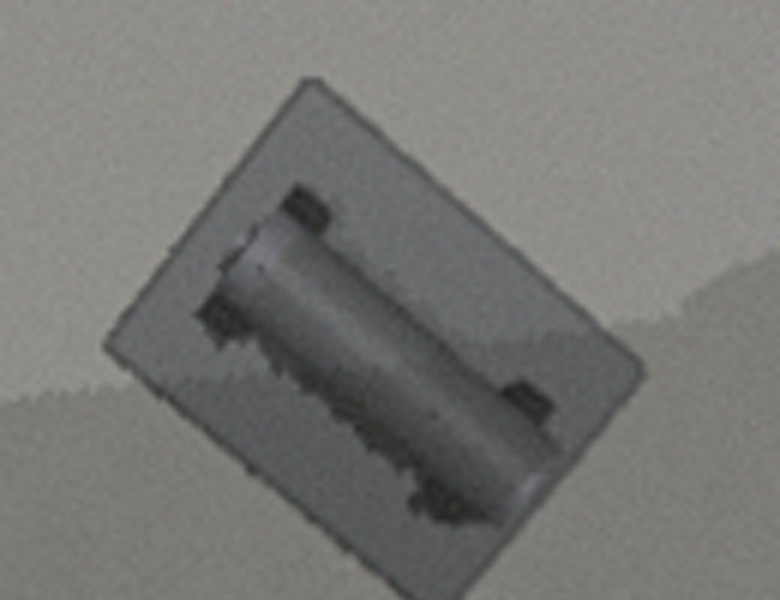

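```bash
python3 plan.py 0.48 -0.05 0.27 3.1416 0 1.505 8;python3 - <<'E'
from workcell import bot
for t in ["button","cell"]:
    for e in bot.tip_of("wrist",t): print(t,e)
E
```

```text
{"dx": 36.0, "dy": -16.0, "dz": -1.0, "rz": -0.0695}
{"dx": 37.0, "dy": -14.0, "dz": -1.0, "rz": -0.0695}
{"dx": 38.0, "dy": -12.0, "dz": -2.0, "rz": -0.0695}
{"dx": 39.0, "dy": -8.0, "dz": -1.0, "rz": -0.0695}
{"dx": 39.0, "dy": -6.0, "dz": -1.0, "rz": -0.0695}
{"dx": 39.0, "dy": -3.0, "dz": -1.0, "rz": -0.0695}
{"dx": 40.0, "dy": -1.0, "dz": -2.0, "rz": -0.0695}
{"dx": 39.0, "dy": 2.0, "dz": -1.0, "rz": -0.0695}
[ 0.4795 -0.0502  0.2701] [-3.1413e+00  3.0000e-04  1.5048e+00]
button {'centre': [67.4, 308.9], 'score': 0.93}
cell {'centre': [87.6, 337.6], 'score': 0.83}
```

```bash
python3 -m inch '[{"dx":36,"dy":-16,"dz":-1,"rx":0,"ry":0,"rz":-0.0695,"hand":-1},{"dx":37,"dy":-14,"dz":-1,"rx":0,"ry":0,"rz":-0.0695,"hand":-1},{"dx":38,"dy":-12,"dz":-2,"rx":0,"ry":0,"rz":-0.0695,"hand":-1},{"dx":39,"dy":-8,"dz":-1,"rx":0,"ry":0,"rz":-0.0695,"hand":-1},{"dx":39,"dy":-6,"dz":-1,"rx":0,"ry":0,"rz":-0.0695,"hand":-1},{"dx":39,"dy":-3,"dz":-1,"rx":0,"ry":0,"rz":-0.0695,"hand":-1},{"dx":40,"dy":-1,"dz":-2,"rx":0,"ry":0,"rz":-0.0695,"hand":-1},{"dx":39,"dy":2,"dz":-1,"rx":0,"ry":0,"rz":-0.0695,"hand":-1},{"dx":0,"dy":0,"dz":0,"rx":0,"ry":0,"rz":0,"hand":-1}]'
python3 snap.py wrist w2
```

```text
clock: 2.8
position: [0.4802, -0.0458, 0.2707]
tool_rot: [3.141, -0.001, 1.512]
force: [-0.2, -1.0, -1.5]
grip_width: 0.0852
2.85 [ 0.4798 -0.0484  0.2704] [ 3.1413e+00 -4.0000e-04  1.5081e+00] [ 0.406  0.282 -0.523  1.897  0.165  1.005 -0.251] [ 0.4 -0.6  0.1] 0.08556993073111535
```

View pics/w2.png

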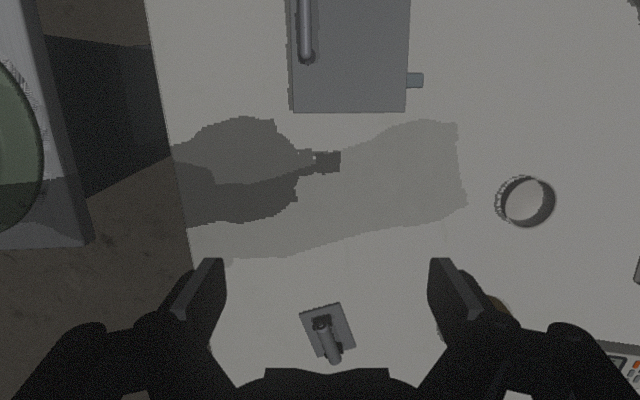

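```bash
python3 -m inch '[{"dx":35,"dy":0,"dz":0,"rx":0,"ry":0,"rz":0,"hand":-1},{"dx":35,"dy":0,"dz":0,"rx":0,"ry":0,"rz":0,"hand":-1},{"dx":0,"dy":0,"dz":0,"rx":0,"ry":0,"rz":0,"hand":-1}]'
python3 snap.py wrist w3
```

```text
clock: 3.15
position: [0.4843, 0.0227, 0.2704]
tool_rot: [3.141, -0.001, 1.507]
force: [0.0, -0.0, -1.0]
grip_width: 0.0855
3.2 [0.4842 0.0205 0.2702] [-3.1415e+00 -1.0000e-04  1.5060e+00] [ 0.288  0.291 -0.555  1.89   0.179  1.01  -0.409] [-1.1 -0.6 -0.9] 0.08541679659363328
```

View pics/w3.png

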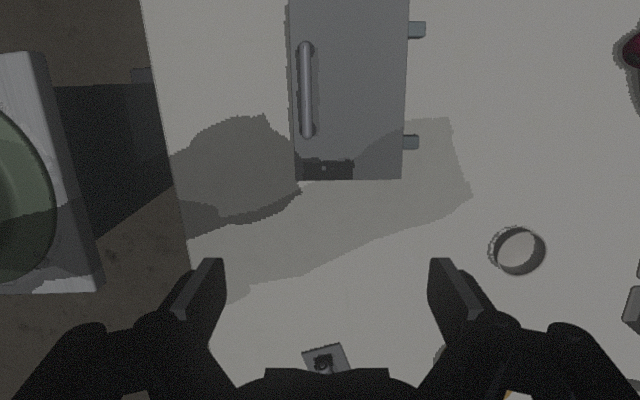

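```bash
cat > fitlid.py <<'E'
from h import *
import pickle,sys
c,p,d=pickle.load(open("pics/w3.pkl","rb"))
vv,uu=np.mgrid[0:190,270:440]; vv=vv.ravel();uu=uu.ravel()
P=unproj(c,uu,vv,d[vv,uu]); 
T=P[(P[:,2]<0.01)]; print("table",np.median(T[:,2]))
H=P[(P[:,2]>0.078)&(P[:,2]<.12)]
L=P[(P[:,2]>0.05)&(P[:,2]<0.074)]
A=np.c_[L[:,:2],np.ones(len(L))]; s=np.linalg.lstsq(A,L[:,2],rcond=None)[0]
for _ in range(3):
    r=L[:,2]-A@s; k=abs(r)<0.002; s=np.linalg.lstsq(A[k],L[k,2],rcond=None)[0]
print("plane",s.round(4),r[k].std(), "z at x=.47,.565:",s@[.47,.09,1],s@[.565,.09,1])
rc=cv2.minAreaRect((L[:,:2]*1000).astype(np.float32)); print("lid",rc)
rc=cv2.minAreaRect((H[:,:2]*1000).astype(np.float32)); print("handle",rc,H[:,2].max(),np.percentile(H[:,2],95))
top=H[H[:,2]>np.percentile(H[:,2],60)]
m=top.mean(0);u,S,vt=np.linalg.svd(H[:,:2]-H[:,:2].mean(0),full_matrices=False);print(m,"axis",np.degrees(np.arctan2(vt[0][1],vt[0][0])))
E
python3 fitlid.py
```

```text
table -0.00010146937712307569
plane [-0.0176  0.0014  0.0707] 0.0007463100440761017 z at x=.47,.565: 0.06255420147264341 0.06087952531594365
lid ((509.2908935546875, 84.11474609375), (169.7897186279297, 110.8579330444336), 87.26093292236328)
handle ((470.0079650878906, 91.8363037109375), (82.03298950195312, 10.04134750366211), 87.16157531738281) 0.09964229342450392 0.09829767691899391
[0.47004215 0.09190961 0.09767051] axis -92.72245264226827
```

```bash
python3 plan.py 0.470 0.0918 0.17 3.1416 0 1.522 3
```

```text
{"dx": 23.0, "dy": -6.0, "dz": 33.0, "rz": -0.0053}
{"dx": 24.0, "dy": -6.0, "dz": 34.0, "rz": -0.0053}
{"dx": 23.0, "dy": -6.0, "dz": 33.0, "rz": -0.0053}
[0.4704 0.0915 0.1702] [-3.1415e+00 -1.0000e-04  1.5219e+00]
```

```bash
python3 -m inch '[{"dx":23,"dy":-6,"dz":33,"rx":0,"ry":0,"rz":-0.0053,"hand":-1},{"dx":24,"dy":-6,"dz":34,"rx":0,"ry":0,"rz":-0.0053,"hand":-1},{"dx":23,"dy":-6,"dz":33,"rx":0,"ry":0,"rz":-0.0053,"hand":-1},{"dx":0,"dy":0,"dz":35,"rx":0,"ry":0,"rz":0,"hand":-0.5},{"dx":0,"dy":0,"dz":35,"rx":0,"ry":0,"rz":0,"hand":-0.2},{"dx":0,"dy":0,"dz":26,"rx":0,"ry":0,"rz":0,"hand":0},{"dx":0,"dy":0,"dz":0,"rx":0,"ry":0,"rz":0,"hand":0.2},{"dx":0,"dy":0,"dz":0,"rx":0,"ry":0,"rz":0,"hand":0.3}]' 40; python3 snap.py side s1; python3 snap.py wrist w4
```

```text
clock: 4.0
position: [0.4706, 0.09, 0.0747]
tool_rot: [-3.141, 0.001, 1.52]
force: [0.3, 0.5, 0.9]
grip_width: 0.0298
4.05 [0.4711 0.0903 0.0754] [3.1406e+00 1.0000e-04 1.5201e+00] [ 0.027  0.576 -0.446  2.081  0.447  0.576 -0.787] [-1.   0.3  0.4] 0.030009459611121374
4.1 [0.4713 0.0906 0.0757] [ 3.1398e+00 -1.0000e-04  1.5203e+00] [ 0.027  0.575 -0.447  2.081  0.447  0.576 -0.788] [0.3 0.7 0.2] 0.03032070129871569
```

View pics/s1.png

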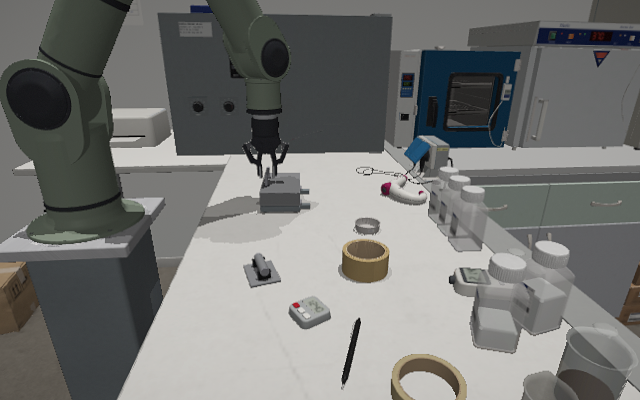

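View pics/w4.png

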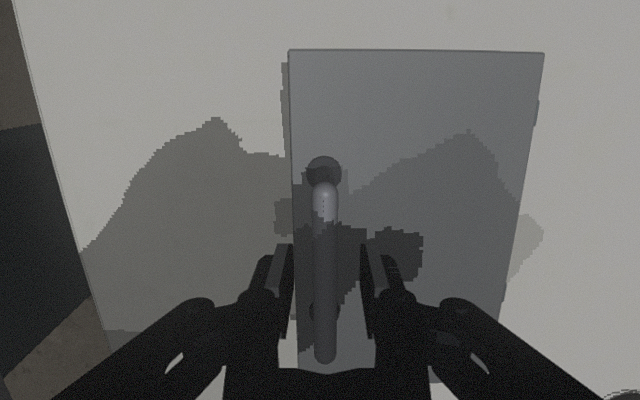

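```bash
python3 -m inch '[{"dx":0,"dy":0,"dz":0,"rx":0,"ry":0,"rz":0,"hand":0.6},{"dx":0,"dy":0,"dz":0,"rx":0,"ry":0,"rz":0,"hand":1},{"dx":0,"dy":0,"dz":0,"rx":0,"ry":0,"rz":0,"hand":1},{"dx":0,"dy":0,"dz":0,"rx":0,"ry":0,"rz":0,"hand":1}]' 35
cat > arc.py <<'E'
from workcell import bot
from h import *
import sys,json
# arc.py a0 a1 tilt0 tilt1 N
a0,a1,t0,t1=map(float,sys.argv[1:5]);N=int(sys.argv[5])
yaw=np.radians(-2.8); ux=np.array([np.cos(yaw),np.sin(yaw),0]);uz=np.array([0,0,1.])
H=np.array([0.5637,0.0872,0.022])
def pose(a,t):
    x=-.095*np.cos(a)+.069*np.sin(a); z=.095*np.sin(a)+.069*np.cos(a)
    R=RPY([np.pi,0,yaw+np.pi/2])@Rot.from_rotvec([t,0,0]).as_matrix()
    return H+x*ux+z*uz+R[:,2]*0.019,R
s=bot.observe(); p=np.array(s['position']);R=RPY(s['tool_rot'])
pa,Ra=pose(a0,t0); print("now-vs-model mm",((p-pa)*1000).round(1),"tool",s['tool_rot'],s['force'].round(1))
p,R=pa.copy(),Ra.copy()
for i in range(1,N+1):
    a=a0+(a1-a0)*i/N;t=t0+(t1-t0)*i/N
    q,Q=pose(a,t); d=(R.T@(q-p)*1000).round(1); w=Rot.from_matrix(R.T@Q).as_rotvec().round(4)
    print(json.dumps(dict(dx=d[0],dy=d[1],dz=d[2],rx=w[0])))
    p=p+R@d/1000; R=R@Rot.from_rotvec([w[0],0,0]).as_matrix()
print(p)
E
python3 arc.py 0.0176 0.85 0 0 10
```

```text
clock: 4.5
position: [0.47, 0.0909, 0.0748]
tool_rot: [-3.141, 0.001, 1.522]
force: [-5.1, -0.2, 5.1]
grip_width: 0.0085
now-vs-model mm [-0.1 -0.9  1.1] tool [-3.14131710e+00  5.27539892e-04  1.52154884e+00] [-5.1 -0.2  5.1]
{"dx": -0.0, "dy": 6.2, "dz": -7.6, "rx": 0.0}
{"dx": 0.0, "dy": 6.8, "dz": -7.0, "rx": 0.0}
{"dx": 0.0, "dy": 7.4, "dz": -6.4, "rx": 0.0}
{"dx": -0.0, "dy": 7.8, "dz": -5.8, "rx": 0.0}
{"dx": 0.0, "dy": 8.4, "dz": -5.1, "rx": 0.0}
{"dx": 0.0, "dy": 8.7, "dz": -4.4, "rx": 0.0}
{"dx": 0.0, "dy": 9.1, "dz": -3.6, "rx": 0.0}
{"dx": 0.0, "dy": 9.3, "dz": -2.9, "rx": 0.0}
{"dx": 0.0, "dy": 9.5, "dz": -2.1, "rx": 0.0}
{"dx": 0.0, "dy": 9.7, "dz": -1.3, "rx": 0.0}
[0.55284203 0.08773104 0.11986123]
```

```bash
python3 -m inch '[{"dx":0,"dy":6.2,"dz":-7.6,"rx":0,"ry":0,"rz":0,"hand":1},{"dx":0,"dy":6.8,"dz":-7,"rx":0,"ry":0,"rz":0,"hand":1},{"dx":0,"dy":7.4,"dz":-6.4,"rx":0,"ry":0,"rz":0,"hand":1},{"dx":0,"dy":7.8,"dz":-5.8,"rx":0,"ry":0,"rz":0,"hand":1},{"dx":0,"dy":8.4,"dz":-5.1,"rx":0,"ry":0,"rz":0,"hand":1}]'; python3 arc.py 0.4338 0.85 0 0 5 | head -1
```

```text
clock: 5.0
position: [0.5058, 0.0891, 0.1073]
tool_rot: [-3.139, 0.001, 1.522]
force: [-6.9, -1.4, 4.0]
grip_width: 0.0085
now-vs-model mm [-0.8 -0.9  1.8] tool [-3.13899382e+00  1.22311311e-03  1.52184473e+00] [-6.9 -1.4  4. ]
```

```bash
python3 -m inch '[{"dx":0,"dy":8.7,"dz":-4.4,"rx":0,"ry":0,"rz":0,"hand":1},{"dx":0,"dy":9.1,"dz":-3.6,"rx":0,"ry":0,"rz":0,"hand":1},{"dx":0,"dy":9.3,"dz":-2.9,"rx":0,"ry":0,"rz":0,"hand":1},{"dx":0,"dy":9.5,"dz":-2.1,"rx":0,"ry":0,"rz":0,"hand":1},{"dx":0,"dy":9.7,"dz":-1.3,"rx":0,"ry":0,"rz":0,"hand":1}]'; python3 arc.py 0.85 1.79 0 0.35 10
```

```text
clock: 5.5
position: [0.5536, 0.0868, 0.121]
tool_rot: [-3.141, 0.0, 1.521]
force: [-4.9, 0.4, -0.6]
grip_width: 0.0085
now-vs-model mm [ 0.8 -0.9  1. ] tool [-3.14130860e+00  1.49262328e-04  1.52145206e+00] [-4.9  0.4 -0.6]
{"dx": 0.0, "dy": 10.4, "dz": -0.5, "rx": 0.035}
{"dx": -0.0, "dy": 10.3, "dz": 0.1, "rx": 0.035}
{"dx": 0.0, "dy": 10.4, "dz": 0.8, "rx": 0.035}
{"dx": 0.0, "dy": 10.2, "dz": 1.4, "rx": 0.035}
{"dx": 0.0, "dy": 10.2, "dz": 2.1, "rx": 0.035}
{"dx": 0.0, "dy": 10.0, "dz": 2.7, "rx": 0.035}
{"dx": 0.0, "dy": 9.9, "dz": 3.4, "rx": 0.035}
{"dx": 0.0, "dy": 9.6, "dz": 3.9, "rx": 0.035}
{"dx": 0.0, "dy": 9.4, "dz": 4.6, "rx": 0.035}
{"dx": 0.0, "dy": 9.1, "dz": 5.1, "rx": 0.035}
[0.6451088  0.08321845 0.08187258]
```

```bash
python3 -m inch '[{"dx":0,"dy":10.4,"dz":-0.5,"rx":0.035,"ry":0,"rz":0,"hand":1},{"dx":0,"dy":10.3,"dz":0.1,"rx":0.035,"ry":0,"rz":0,"hand":1},{"dx":0,"dy":10.4,"dz":0.8,"rx":0.035,"ry":0,"rz":0,"hand":1},{"dx":0,"dy":10.2,"dz":1.4,"rx":0.035,"ry":0,"rz":0,"hand":1},{"dx":0,"dy":10.2,"dz":2.1,"rx":0.035,"ry":0,"rz":0,"hand":1},{"dx":0,"dy":10.0,"dz":2.7,"rx":0.035,"ry":0,"rz":0,"hand":1},{"dx":0,"dy":9.9,"dz":3.4,"rx":0.035,"ry":0,"rz":0,"hand":1}]'; python3 arc.py 1.508 1.79 0.245 0.35 3|head -1;  python3 -m inch '[{"dx":0,"dy":9.6,"dz":3.9,"rx":0.035,"ry":0,"rz":0,"hand":1},{"dx":0,"dy":9.4,"dz":4.6,"rx":0.035,"ry":0,"rz":0,"hand":1}]';python3 arc.py 1.696 1.79 0.315 0.35 1|head -1
```

```text
clock: 6.2
position: [0.6235, 0.0834, 0.1039]
tool_rot: [-2.896, -0.0, 1.521]
force: [-6.9, 0.1, -3.2]
grip_width: 0.0087
now-vs-model mm [ 1.6 -1.   1.1] tool [-2.89630433e+00 -4.30979416e-04  1.52122449e+00] [-6.9  0.1 -3.2]
clock: 6.4
position: [0.6394, 0.0826, 0.0905]
tool_rot: [-2.826, -0.0, 1.521]
force: [-1.4, 0.3, 2.6]
grip_width: 0.0085
now-vs-model mm [ 1.4 -1.   0.9] tool [-2.82597888e+00 -4.85663560e-04  1.52123967e+00] [-1.4  0.3  2.6]
```

```bash
python3 -m inch '[{"dx":0,"dy":9.1,"dz":5.1,"rx":0.035,"ry":0,"rz":0,"hand":1},{"dx":0,"dy":0,"dz":0,"rx":0,"ry":0,"rz":0,"hand":1}]';python3 arc.py 1.79 1.85 0.35 0.35 1
```

```text
clock: 6.6
position: [0.642, 0.0836, 0.083]
tool_rot: [-2.779, -0.0, 1.523]
force: [-36.6, -0.2, 27.7]
grip_width: 0.0088
now-vs-model mm [-3.1  0.3  1.2] tool [-2.77935452e+00 -4.44922474e-04  1.52323733e+00] [-36.6  -0.2  27.7]
{"dx": 0.0, "dy": 6.1, "dz": 3.5, "rx": 0.0}
[0.64961915 0.08299785 0.07649496]
```

```bash
python3 -m inch '[{"dx":0,"dy":-3.2,"dz":-1.8,"rx":0,"ry":0,"rz":0,"hand":1},{"dx":0,"dy":0,"dz":0,"rx":0,"ry":0,"rz":0,"hand":1}]'; python3 -m inch '[{"dx":0,"dy":0,"dz":0,"rx":0,"ry":0,"rz":0,"hand":0.6},{"dx":0,"dy":0,"dz":0,"rx":0,"ry":0,"rz":0,"hand":0.6},{"dx":0,"dy":0,"dz":0,"rx":0,"ry":0,"rz":0,"hand":0.6}]';python3 snap.py wrist w5;  python3 snap.py side s2
```

```text
clock: 6.8
position: [0.6411, 0.0835, 0.0842]
tool_rot: [-2.787, -0.001, 1.523]
force: [-12.7, 5.6, -12.5]
grip_width: 0.0084
clock: 7.1
position: [0.6438, 0.0824, 0.0856]
tool_rot: [-2.793, -0.0, 1.521]
force: [0.3, 0.9, -0.0]
grip_width: 0.0168
7.15 [0.6436 0.0825 0.0856] [-2.7927e+00 -2.0000e-04  1.5213e+00] [ 0.071  0.951 -0.478  1.277  0.279  1.329 -0.453] [-0.3 -0.2 -0.3] 0.01672213561886338
7.2 [0.6435 0.0825 0.0855] [-2.7924e+00 -2.0000e-04  1.5213e+00] [ 0.071  0.951 -0.478  1.277  0.279  1.329 -0.453] [ 0.1 -0.2 -0.3] 0.01658916380685433
```

View pics/w5.png

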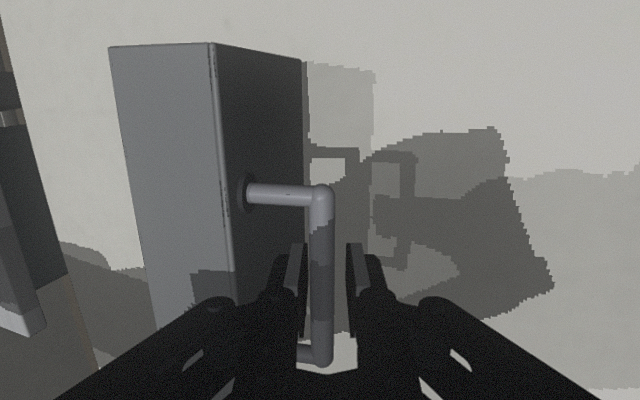

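View pics/s2.png

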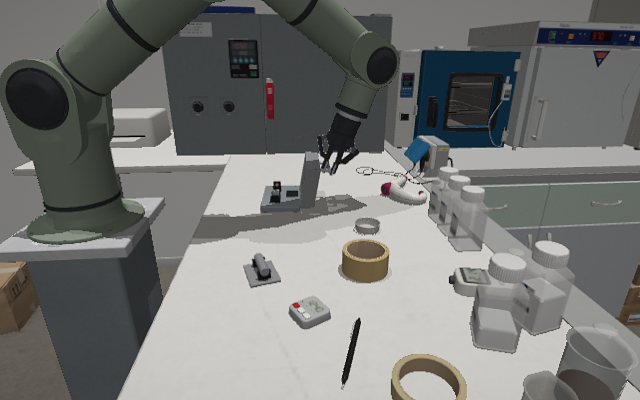

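```bash
python3 -m inch '[{"dx":0,"dy":0,"dz":-15,"rx":0,"ry":0,"rz":0,"hand":0.6},{"dx":0,"dy":0,"dz":-30,"rx":0,"ry":0,"rz":0,"hand":0.6},{"dx":0,"dy":0,"dz":-40,"rx":0,"ry":0,"rz":0,"hand":0.6},{"dx":0,"dy":0,"dz":-40,"rx":0,"ry":0,"rz":0,"hand":0},{"dx":0,"dy":0,"dz":-40,"rx":-0.06,"ry":0,"rz":0,"hand":-0.5}]'; python3 plan.py 0.500 0.00 0.27 3.1416 0 1.522 6
```

```text
clock: 7.7
position: [0.7003, 0.0795, 0.2408]
tool_rot: [-2.851, -0.0, 1.521]
force: [0.5, 0.1, -0.7]
grip_width: 0.0452
{"dx": -15.0, "dy": -33.0, "dz": 5.0, "rx": -0.0485, "rz": -0.0002}
{"dx": -15.0, "dy": -33.0, "dz": 3.0, "rx": -0.0485, "rz": -0.0002}
{"dx": -15.0, "dy": -33.0, "dz": 1.0, "rx": -0.0485, "rz": -0.0002}
{"dx": -15.0, "dy": -33.0, "rx": -0.0485, "rz": -0.0002}
{"dx": -14.0, "dy": -33.0, "dz": -1.0, "rx": -0.0485, "rz": -0.0002}
{"dx": -15.0, "dy": -33.0, "dz": -4.0, "rx": -0.0485, "rz": -0.0002}
[4.996e-01 3.000e-04 2.704e-01] [ 3.1413e+00 -3.0000e-04  1.5223e+00]
```

```bash
python3 -m inch '[{"dx":-15,"dy":-33,"dz":-5,"rx":-0.0485,"ry":0,"rz":0,"hand":-0.7},{"dx":-15,"dy":-33,"dz":-2,"rx":-0.0485,"ry":0,"rz":0,"hand":-1},{"dx":-15,"dy":-33,"dz":1,"rx":-0.0485,"ry":0,"rz":0,"hand":-1},{"dx":-15,"dy":-33,"dz":2,"rx":-0.0485,"ry":0,"rz":0,"hand":-1},{"dx":-14,"dy":-33,"dz":3,"rx":-0.0485,"ry":0,"rz":0,"hand":-1},{"dx":-15,"dy":-33,"dz":4,"rx":-0.0485,"ry":0,"rz":0,"hand":-1},{"dx":0,"dy":0,"dz":0,"rx":0,"ry":0,"rz":0,"hand":-1}]'; python3 snap.py wrist w6
```

```text
clock: 8.4
position: [0.4971, -0.0017, 0.2702]
tool_rot: [3.141, 0.004, 1.52]
force: [0.8, 0.2, 0.5]
grip_width: 0.0855
8.45 [ 0.5001 -0.0008  0.271 ] [3.1394e+00 2.0000e-03 1.5204e+00] [ 0.336  0.318 -0.57   1.854  0.202  1.024 -0.366] [ 2.3 -0.   0.9] 0.08561332840805472
```

View pics/w6.png

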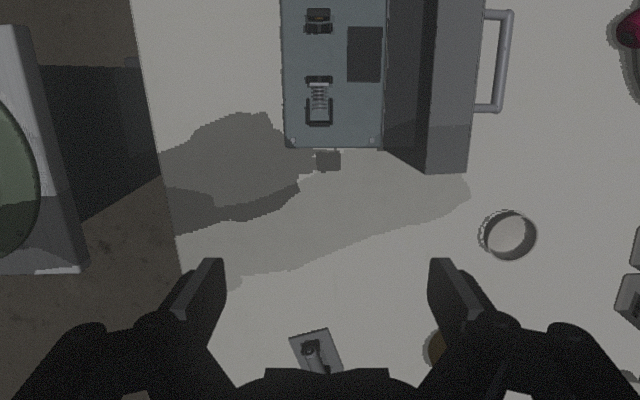

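```bash
python3 - <<'E'
from workcell import bot
from h import *
import pickle
c,p,d=pickle.load(open("pics/w6.pkl","rb"))
for t,z in [("seat",.038),("contact",.038),("plunger_face",.038),("lid_handle",.1),("charger",.02)]:
    for e in bot.tip_of("wrist",t)[:2]:
        v,u=e['centre'];print(t,round(e['score'],2),u,v,ray_z(c,u,v,z).round(4),unproj(c,u,v,d[int(v),int(u)]).round(4))
vv,uu=np.mgrid[0:200,240:520]; vv=vv.ravel();uu=uu.ravel()
P=unproj(c,uu,vv,d[vv,uu]);
D=P[(P[:,2]>.012)&(P[:,2]<.026)&(P[:,0]<.57)]; print("deck",cv2.minAreaRect((D[:,:2]*1000).astype(np.float32)),np.median(D[:,2]))
# front edge line fit
D2=D; ys=np.arange(0.01,.1,.01)
# features above deck
F=P[(P[:,2]>.034)&(P[:,2]<.06)&(P[:,0]<.53)&(P[:,0]>.46)]
yaw=np.radians(-2.8);ux=np.array([np.cos(yaw),np.sin(yaw)]);uy=np.array([-np.sin(yaw),np.cos(yaw)]);O=np.array([.5088,.0899])
for nm,Q in (("deck",D),("feat>34",F)):
    q=np.c_[(Q[:,:2]-O)@ux,(Q[:,:2]-O)@uy]*1000
    print(nm,q.min(0),q.max(0))
    if nm!="deck":
        for y in range(-90,70,4):
            s=q[(q[:,1]>=y)&(q[:,1]<y+4)]; zz=Q[(q[:,1]>=y)&(q[:,1]<y+4)][:,2]
            if len(s)>3: print(y,len(s),"x",s[:,0].min().round(1),s[:,0].max().round(1),"z",zz.max().round(4),np.median(zz).round(4))
# lid inner/top edge
Lp=P[(P[:,2]>.09)&(P[:,0]>.55)]
print("lid pts",Lp.min(0),Lp.max(0))
E
python3 - <<'E'
import cv2
a=cv2.imread("pics/w6.png")[0:180,260:520]
cv2.imwrite("pics/w6z.png",cv2.resize(a,None,fx=3,fy=3,interpolation=cv2.INTER_CUBIC))
E
```

```text
seat 0.68 319.0 52.3 [0.4947 0.101  0.038 ] [0.4944 0.1021 0.0201]
contact 0.95 316.8 17.1 [0.4944 0.1335 0.038 ] [0.4946 0.1324 0.0454]
plunger_face 0.79 321.0 81.1 [0.4952 0.0733 0.038 ] [0.495  0.0731 0.0263]
lid_handle 0.6 501.5 64.6 [0.6498 0.081  0.1   ] [0.6453 0.0809 0.1094]
charger 0.74 337.0 65.7 [0.5126 0.0878 0.02  ] [0.5126 0.0878 0.0195]
deck ((512.8017578125, 76.04842376708984), (151.43264770507812, 120.67366790771484), 87.06352233886719) 0.02006241155592997
deck [-55.78198187 -89.44224001] [64.86796001 62.2170822 ]
feat>34 [-28.32471288 -61.25026558] [-1.5564459 49.7581793]
-62 84 x -25.6 -4.7 z 0.0444 0.0425
-58 5 x -21.3 -6.8 z 0.0432 0.043
-46 28 x -22.2 -7.8 z 0.046 0.043
-42 19 x -22.2 -7.8 z 0.0454 0.0426
-38 30 x -27.6 -7.8 z 0.0456 0.0421
-34 38 x -22.1 -7.8 z 0.0451 0.0418
-30 40 x -22.0 -7.7 z 0.0446 0.0415
-26 42 x -22.0 -7.7 z 0.0447 0.0417
-22 106 x -28.2 -1.6 z 0.0451 0.0428
-18 38 x -28.2 -1.6 z 0.0373 0.0354
-14 16 x -28.1 -1.6 z 0.0368 0.0356
30 33 x -28.3 -1.7 z 0.0366 0.0353
34 45 x -28.3 -1.7 z 0.0373 0.0352
38 64 x -25.2 -3.6 z 0.0474 0.0412
42 106 x -25.7 -4.7 z 0.0493 0.047
46 101 x -25.4 -4.7 z 0.0491 0.0471
lid pts [ 0.5713186  -0.00555654  0.09040127] [0.65350895 0.12785985 0.13196279]
```

View pics/w6z.png

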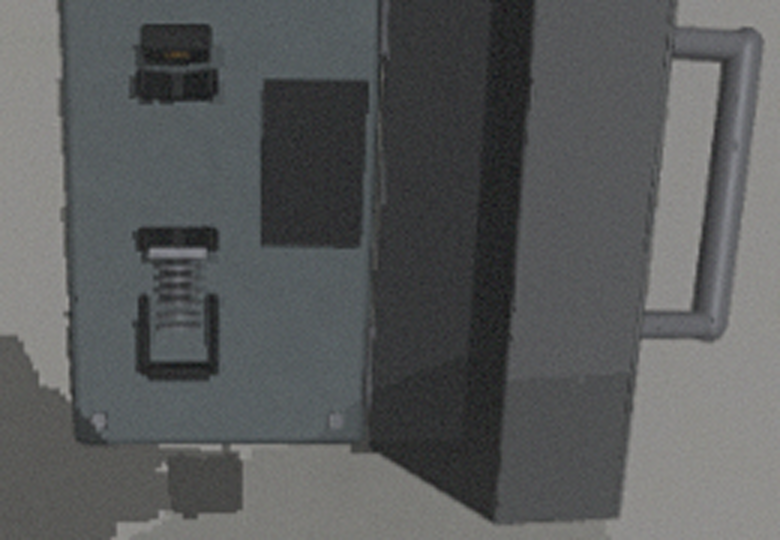

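```bash
python3 plan.py 0.467 -0.3066 0.13 3.1416 0 1.834 8
```

```text
{"dx": -39.0, "dy": -3.0, "dz": 17.0, "rz": -0.039}
{"dx": -38.0, "dy": -4.0, "dz": 18.0, "rz": -0.039}
{"dx": -38.0, "dy": -5.0, "dz": 17.0, "rz": -0.039}
{"dx": -38.0, "dy": -7.0, "dz": 18.0, "rz": -0.039}
{"dx": -38.0, "dy": -9.0, "dz": 17.0, "rz": -0.039}
{"dx": -38.0, "dy": -10.0, "dz": 18.0, "rz": -0.039}
{"dx": -37.0, "dy": -12.0, "dz": 17.0, "rz": -0.039}
{"dx": -36.0, "dy": -12.0, "dz": 18.0, "rz": -0.039}
[ 0.4674 -0.3064  0.13  ] [3.1412e+00 2.0000e-04 1.8341e+00]
```

```bash
python3 -m inch '[{"dx":-39,"dy":-3,"dz":17,"rx":0,"ry":0,"rz":-0.039,"hand":-1},{"dx":-38,"dy":-4,"dz":18,"rx":0,"ry":0,"rz":-0.039,"hand":-1},{"dx":-38,"dy":-5,"dz":17,"rx":0,"ry":0,"rz":-0.039,"hand":-1},{"dx":-38,"dy":-7,"dz":18,"rx":0,"ry":0,"rz":-0.039,"hand":-1},{"dx":-38,"dy":-9,"dz":17,"rx":0,"ry":0,"rz":-0.039,"hand":-0.6},{"dx":-38,"dy":-10,"dz":18,"rx":0,"ry":0,"rz":-0.039,"hand":-0.3},{"dx":-37,"dy":-12,"dz":17,"rx":0,"ry":0,"rz":-0.039,"hand":0},{"dx":-36,"dy":-12,"dz":18,"rx":0,"ry":0,"rz":-0.039,"hand":0},{"dx":0,"dy":0,"dz":0,"rx":0,"ry":0,"rz":0,"hand":0},{"dx":0,"dy":0,"dz":0,"rx":0,"ry":0,"rz":0,"hand":0}]'; python3 snap.py wrist w7;python3 plan.py 0.467 -0.3066 0.012 3.1416 0 1.834 4
```

```text
clock: 9.7
position: [0.4666, -0.3072, 0.129]
tool_rot: [3.141, -0.001, 1.832]
force: [0.1, 1.3, 0.8]
grip_width: 0.0428
9.75 [ 0.4671 -0.3064  0.1297] [ 3.1404e+00 -9.0000e-04  1.8337e+00] [ 0.821  0.586 -0.482  1.849  0.365  0.795  0.412] [-0.1  0.5  0.5] 0.04229324281945618
{"dz": 29.0, "rx": 0.0003, "ry": -0.0002}
{"dz": 30.0, "rx": 0.0003, "ry": -0.0002}
{"dz": 29.0, "rx": 0.0003, "ry": -0.0002}
{"dz": 30.0, "rx": 0.0003, "ry": -0.0002}
[ 0.4671 -0.3063  0.0117] [-3.1416e+00 -1.0000e-04  1.8341e+00]
```

View pics/w7.png

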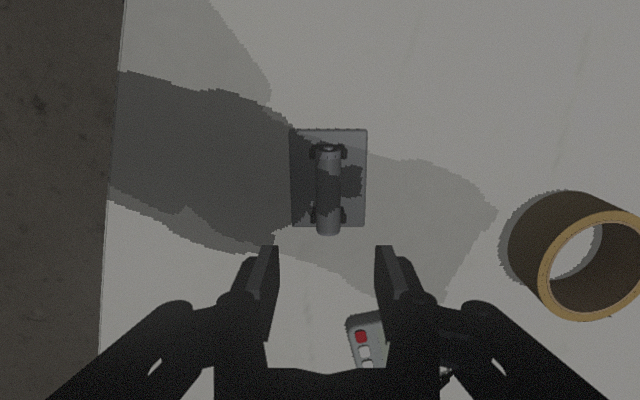

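```bash
python3 fitcell.py w7 285 120 375 238
```

```text
table -0.00011447002112774385
stand [ 466.5 -304.3] [59.9 79.5] 15.0 7559 0.0369
cell [ 467.1 -306.2] [18.  65.4] 15.2 2142 0.0369
[ 0.46680424 -0.3050392 ] axis deg -74.87158730099225
```

```bash
python3 -m inch '[{"dx":0,"dy":0,"dz":29,"rx":0,"ry":0,"rz":0,"hand":0},{"dx":0,"dy":0,"dz":30,"rx":0,"ry":0,"rz":0,"hand":0},{"dx":0,"dy":0,"dz":30,"rx":0,"ry":0,"rz":0,"hand":0},{"dx":0,"dy":0,"dz":18,"rx":0,"ry":0,"rz":0,"hand":0},{"dx":0,"dy":0,"dz":10,"rx":0,"ry":0,"rz":0,"hand":0.1},{"dx":0,"dy":0,"dz":0,"rx":0,"ry":0,"rz":0,"hand":0.3},{"dx":0,"dy":0,"dz":0,"rx":0,"ry":0,"rz":0,"hand":0.5},{"dx":0,"dy":0,"dz":0,"rx":0,"ry":0,"rz":0,"hand":0.8},{"dx":0,"dy":0,"dz":0,"rx":0,"ry":0,"rz":0,"hand":0.8}]' 60
```

```text
clock: 10.65
position: [0.4676, -0.307, 0.0143]
tool_rot: [3.139, 0.002, 1.834]
force: [1.7, 3.5, 7.6]
grip_width: 0.0158
```

```bash
python3 -m inch '[{"dx":0,"dy":0,"dz":0,"rx":0,"ry":0,"rz":0,"hand":0.9},{"dx":0,"dy":0,"dz":-6,"rx":0,"ry":0,"rz":0,"hand":0.9},{"dx":0,"dy":0,"dz":-20,"rx":0,"ry":0,"rz":0,"hand":0.9},{"dx":0,"dy":0,"dz":-30,"rx":0,"ry":0,"rz":0,"hand":0.9},{"dx":0,"dy":0,"dz":-30,"rx":0,"ry":0,"rz":0,"hand":0.9},{"dx":0,"dy":0,"dz":0,"rx":0,"ry":0,"rz":0,"hand":0.9}]'; python3 snap.py wrist w8; python3 snap.py side s3
```

```text
clock: 11.25
position: [0.4677, -0.3081, 0.1031]
tool_rot: [3.138, 0.004, 1.833]
force: [0.3, -0.1, -1.2]
grip_width: 0.0161
11.3 [ 0.4669 -0.3079  0.1012] [3.1389e+00 3.0000e-03 1.8328e+00] [ 0.807  0.626 -0.462  1.867  0.4    0.736  0.383] [-0.3  0.1 -1. ] 0.01569010919172801
11.35 [ 0.4663 -0.3075  0.0999] [3.1403e+00 1.5000e-03 1.8330e+00] [ 0.807  0.628 -0.461  1.868  0.401  0.736  0.383] [ 0.1 -0.6 -1. ] 0.015900206613888267
```

View pics/w8.png

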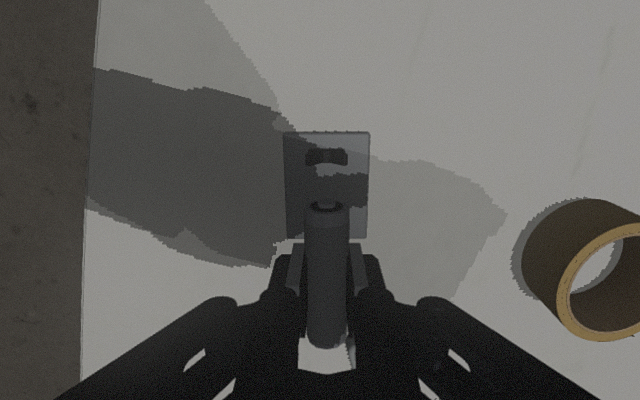

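View pics/s3.png

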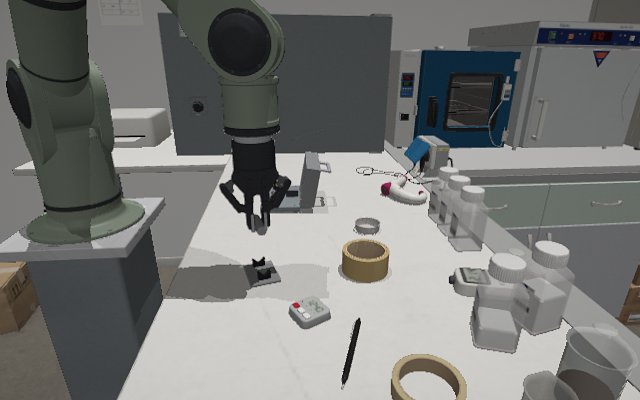

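```bash
cat > incell.py <<'E'
from h import *
import pickle,sys
from scipy.optimize import least_squares
tag=sys.argv[1]; pos=np.array(eval(sys.argv[2])); rpy=eval(sys.argv[3])
c,p,d=pickle.load(open(f"pics/{tag}.pkl","rb"))
R=RPY(rpy)
vv,uu=np.mgrid[185:360,300:356]; vv=vv.ravel();uu=uu.ravel()
P=unproj(c,uu,vv,d[vv,uu]); q=(P-pos)@R*1000
k=(d[vv,uu]>0)&(abs(q[:,1])<11)&(q[:,2]>-35)&(q[:,2]<20)&(abs(q[:,0])<50)
q=q[k]; print(len(q),q.min(0).round(1),q.max(0).round(1))
# fit cylinder radius 9 axis: y=a+b x, z=e+f x
b=q[abs(q[:,0])<29]
def res(t):
    dy=b[:,1]-(t[0]+t[1]*b[:,0]); dz=b[:,2]-(t[2]+t[3]*b[:,0]); return np.hypot(dy,dz)-9
s=least_squares(res,[0,0,-14,0],loss='soft_l1',f_scale=.5); print("axis y=%.2f+%.4fx z=%.2f+%.4fx"%tuple(s.x),"rms",np.sqrt(np.mean(s.fun**2)))
t=s.x
rr=np.hypot(q[:,1]-t[0]-t[1]*q[:,0],q[:,2]-t[2]-t[3]*q[:,0])
for lo,hi in((0,3.2),(4,9.5)):
    z=q[(rr>lo)&(rr<hi)]; 
    if len(z): print("r",lo,hi,"x range",np.percentile(z[:,0],[1,99]).round(1))
E
python3 incell.py w8 "[0.4673,-.3080,.1020]" "[3.1385,.0035,1.833]"
```

```text
6765 [-33.3 -10.9 -35. ] [33.3 11.  -4.5]
axis y=0.03+0.0012x z=-12.81+0.0008x rms 2.782638128127386
r 0 3.2 x range [30.9 33.3]
r 4 9.5 x range [-31.1  31.3]
```

```bash
cat > ins.py <<'E'
# ins.py yf zf tau N [xoff] : rows from the present pose to the cell pose with flat-end centre (yf,zf) mm from the seat, tilt tau
from workcell import bot
from h import *
from plan import plan
import sys,json
yaw=np.radians(-2.8); ux=np.array([np.cos(yaw),np.sin(yaw),0]);uy=np.array([-np.sin(yaw),np.cos(yaw),0]);uz=np.array([0,0,1.])
S=np.array([.4944,.1007,.038]); G=np.array([.0004,0,-.0126])
def tcp(yf,zf,tau):
    R=RPY([np.pi,0,yaw+np.pi/2])@Rot.from_rotvec([0,tau,0]).as_matrix()
    C=S+uy*(yf/1000+.0325*np.cos(tau))+uz*(zf/1000+.0325*np.sin(tau))
    return C-R@G,R
def cur():
    s=bot.observe(); p=np.array(s['position']);R=RPY(s['tool_rot']); C=p+R@G-S; ax=R[:,0]
    F=C-ax*.0325; B=C+ax*.0325
    print("flat x,y,z mm",(F@ux*1e3).round(1),(F@uy*1e3).round(1),(F[2]*1e3).round(1),"tip",(B@ux*1e3).round(1),(B@uy*1e3).round(1),(B[2]*1e3).round(1),"tau",np.arcsin(ax[2]).round(3),"f",s['force'].round(1),"w",round(s['grip_width'],4))
    return p,R
if __name__=="__main__":
    p,R=cur()
    if len(sys.argv)>1:
        q,Q=tcp(*map(float,sys.argv[1:4])); N=int(sys.argv[4])
        o,pe,Re=plan(p,R,q,Q,N)
        for r in o: print(json.dumps(r))
        print(q.round(4),((q-pe)*1000).round(1))
E
python3 ins.py -24 82 0.35 10
```

```text
flat x,y,z mm 1.7 -439.6 74.6 tip -18.2 -377.8 74.5 tau -0.002 f [ 0.1 -0.6 -1. ] w 0.0159
{"dx": 40.0, "dy": 14.0, "dz": -2.0, "rx": -0.0053, "ry": 0.0348, "rz": 0.0308}
{"dx": 40.0, "dy": 12.0, "dz": -0.0, "rx": -0.0053, "ry": 0.0348, "rz": 0.0308}
{"dx": 40.0, "dy": 11.0, "dz": 0.0, "rx": -0.0053, "ry": 0.0348, "rz": 0.0308}
{"dx": 41.0, "dy": 10.0, "dz": 3.0, "rx": -0.0053, "ry": 0.0348, "rz": 0.0308}
{"dx": 41.0, "dy": 9.0, "dz": 4.0, "rx": -0.0053, "ry": 0.0348, "rz": 0.0308}
{"dx": 41.0, "dy": 7.0, "dz": 5.0, "rx": -0.0053, "ry": 0.0348, "rz": 0.0308}
{"dx": 41.0, "dy": 6.0, "dz": 7.0, "rx": -0.0053, "ry": 0.0348, "rz": 0.0308}
{"dx": 41.0, "dy": 5.0, "dz": 8.0, "rx": -0.0053, "ry": 0.0348, "rz": 0.0308}
{"dx": 41.0, "dy": 3.0, "dz": 10.0, "rx": -0.0053, "ry": 0.0348, "rz": 0.0308}
{"dx": 40.0, "dy": 2.0, "dz": 11.0, "rx": -0.0053, "ry": 0.0348, "rz": 0.0308}
[0.4949 0.1112 0.1192] [ 0.4  0.1 -0.1]
```

```bash
python3 -m inch '[{"dx":40,"dy":14,"dz":-2,"rx":-0.0053,"ry":0.0348,"rz":0.0308,"hand":0.9},{"dx":40,"dy":12,"dz":0,"rx":-0.0053,"ry":0.0348,"rz":0.0308,"hand":0.9},{"dx":40,"dy":11,"dz":0,"rx":-0.0053,"ry":0.0348,"rz":0.0308,"hand":0.9},{"dx":41,"dy":10,"dz":3,"rx":-0.0053,"ry":0.0348,"rz":0.0308,"hand":0.9},{"dx":41,"dy":9,"dz":4,"rx":-0.0053,"ry":0.0348,"rz":0.0308,"hand":0.9},{"dx":41,"dy":7,"dz":5,"rx":-0.0053,"ry":0.0348,"rz":0.0308,"hand":0.9},{"dx":41,"dy":6,"dz":7,"rx":-0.0053,"ry":0.0348,"rz":0.0308,"hand":0.9},{"dx":41,"dy":5,"dz":8,"rx":-0.0053,"ry":0.0348,"rz":0.0308,"hand":0.9},{"dx":41,"dy":3,"dz":10,"rx":-0.0053,"ry":0.0348,"rz":0.0308,"hand":0.9},{"dx":40,"dy":2,"dz":11,"rx":-0.0053,"ry":0.0348,"rz":0.0308,"hand":0.9}]'; python3 -m inch '[{"dx":0,"dy":0,"dz":0,"rx":0,"ry":0,"rz":0,"hand":0.9},{"dx":0,"dy":0,"dz":0,"rx":0,"ry":0,"rz":0,"hand":0.9}]'; python3 snap.py wrist w9; python3 ins.py -24 12 0.35 3
```

```text
clock: 12.35
position: [0.4938, 0.1131, 0.1183]
tool_rot: [-3.139, -0.352, 1.52]
force: [0.7, 0.4, 0.0]
grip_width: 0.016
clock: 12.55
position: [0.4938, 0.1118, 0.1182]
tool_rot: [-3.139, -0.35, 1.523]
force: [-0.2, -0.1, -0.1]
grip_width: 0.0157
12.6 [0.494  0.111  0.1182] [-3.1397 -0.3499  1.5223] [ 0.373  0.586 -0.654  2.037  0.005  0.538 -0.233] [ 0.  -0.2 -0.6] 0.015727929540365653
flat x,y,z mm -0.9 -24.2 81.1 tip -0.9 36.9 103.4 tau 0.35 f [ 0.  -0.2 -0.6] w 0.0157
{"dx": -8.0, "dy": 0.0, "dz": 22.0, "rx": -0.0007, "ry": 0.0, "rz": 0.0001}
{"dx": -8.0, "dy": 1.0, "dz": 21.0, "rx": -0.0007, "ry": 0.0, "rz": 0.0001}
{"dx": -7.0, "dy": -0.0, "dz": 22.0, "rx": -0.0007, "ry": 0.0, "rz": 0.0001}
[0.4949 0.1112 0.0492] [-0.  -0.5 -0.1]
```

View pics/w9.png

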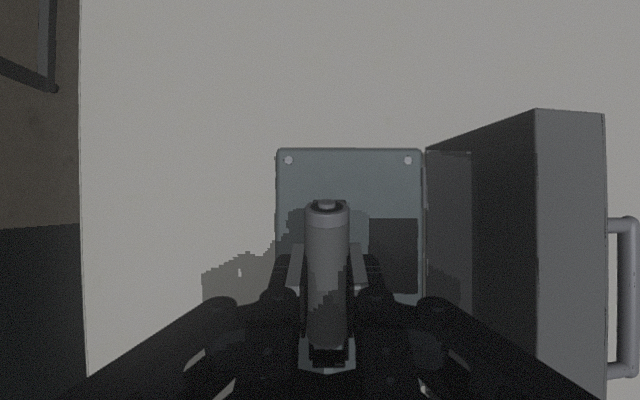

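```bash
python3 incell.py w9 "[.494,.1112,.1182]" "[-3.1395,-.35,1.5225]"; python3 - <<'E'
from h import *
import pickle
c,p,d=pickle.load(open("pics/w9.pkl","rb"))
vv,uu=np.mgrid[130:300,255:425]; vv=vv.ravel();uu=uu.ravel()
P=unproj(c,uu,vv,d[vv,uu]); k=(P[:,2]>.012)&(P[:,2]<.027); P=P[k]
yaw=np.radians(-2.8);ux=np.array([np.cos(yaw),np.sin(yaw)]);uy=np.array([-np.sin(yaw),np.cos(yaw)]);O=np.array([.5088,.0899])
q=np.c_[(P[:,:2]-O)@ux,(P[:,:2]-O)@uy]*1000
print("z",np.median(P[:,2]))
for x in range(-50,50,20):
    s=q[abs(q[:,0]-x)<8]; print(x,"ymax",s[:,1].max())
for y in range(50,90,10):
    s=q[abs(q[:,1]-y)<4]; print(y,"xmin",s[:,0].min())
E
```

```text
6826 [-32.5 -11.  -34.9] [34.1 11.  -3.1]
axis y=-0.56+0.0004x z=-11.57+0.0002x rms 3.166312887260599
r 0 3.2 x range [31.4 33.8]
r 4 9.5 x range [-30.5  31.9]
z 0.020041402880550563
-50 ymax 89.95572823197152
-30 ymax 89.93811412952635
-10 ymax 88.80162959791001
10 ymax 88.78579348408213
30 ymax 88.93778536565962
50 xmin -54.21731703912069
60 xmin -54.26245542051282
70 xmin -55.69360257450376
80 xmin -54.58931746179951
```

```bash
sed -i 's/G=np.array(\[.0004,0,-.0126\])/G=np.array([.0008,0,-.0122])/' ins.py; python3 -m inch '[{"dx":-8,"dy":0,"dz":22,"rx":0,"ry":0,"rz":0,"hand":0.9},{"dx":-8,"dy":1,"dz":21,"rx":0,"ry":0,"rz":0,"hand":0.9},{"dx":-7,"dy":0,"dz":21,"rx":0,"ry":0,"rz":0,"hand":0.9},{"dx":0,"dy":0,"dz":0,"rx":0,"ry":0,"rz":0,"hand":0.9}]'; python3 ins.py -24 2 0.35 2
```

```text
clock: 13.0
position: [0.494, 0.1107, 0.0486]
tool_rot: [-3.137, -0.35, 1.52]
force: [-0.6, 0.9, 0.5]
grip_width: 0.0156
flat x,y,z mm -0.9 -23.9 11.2 tip -0.8 37.1 33.5 tau 0.35 f [-0.6  0.9  0.5] w 0.0156
{"dx": -1.6, "dy": 0.5, "dz": 4.3, "rx": -0.0021, "ry": 0.0001, "rz": -0.0009}
{"dx": -1.6, "dy": 0.4, "dz": 4.3, "rx": -0.0021, "ry": 0.0001, "rz": -0.0009}
[0.4949 0.1106 0.0394] [-0.  0. -0.]
```

```bash
python3 -m inch '[{"dx":-1.6,"dy":0.6,"dz":4.3,"rx":-0.002,"ry":0,"rz":0,"hand":0.9},{"dx":-1.6,"dy":0.6,"dz":4.3,"rx":-0.002,"ry":0,"rz":0,"hand":0.9},{"dx":0,"dy":0,"dz":0,"rx":0,"ry":0,"rz":0,"hand":0.9}]'; python3 snap.py side s4;  python3 snap.py wrist w10; python3 ins.py -36 2 0.35 4
```

```text
clock: 13.3
position: [0.4968, 0.1115, 0.0419]
tool_rot: [3.138, -0.35, 1.522]
force: [0.5, 0.4, -0.0]
grip_width: 0.0159
13.35 [0.4968 0.1116 0.0421] [ 3.1376 -0.3504  1.5225] [ 0.311  0.721 -0.578  2.064  0.068  0.374 -0.243] [ 0.1  0.5 -0.2] 0.016048914246611087
13.4 [0.4969 0.1117 0.0422] [ 3.1375 -0.3505  1.5226] [ 0.311  0.721 -0.578  2.064  0.068  0.374 -0.243] [ 0.2  0.2 -0.3] 0.015904141514914164
flat x,y,z mm 1.9 -22.9 4.8 tip 1.9 38.2 27.1 tau 0.35 f [ 0.2  0.2 -0.3] w 0.0159
{"dx": -3.3, "dy": -0.5, "dz": -0.5, "rx": 0.001, "ry": -0.0001, "rz": 0.0002}
{"dx": -3.3, "dy": -0.5, "dz": -0.4, "rx": 0.001, "ry": -0.0001, "rz": 0.0002}
{"dx": -3.4, "dy": -0.4, "dz": -0.5, "rx": 0.001, "ry": -0.0001, "rz": 0.0002}
{"dx": -3.3, "dy": -0.5, "dz": -0.5, "rx": 0.001, "ry": -0.0001, "rz": 0.0002}
[0.4943 0.0987 0.0394] [-0.  0. -0.]
```

```bash
python3 - <<'E'
import cv2
a=cv2.imread("pics/s4.png")[130:230,220:370]
cv2.imwrite("pics/s4z.png",cv2.resize(a,None,fx=5,fy=5,interpolation=cv2.INTER_CUBIC))
E
```

```text
(no output)
```

View pics/s4z.png

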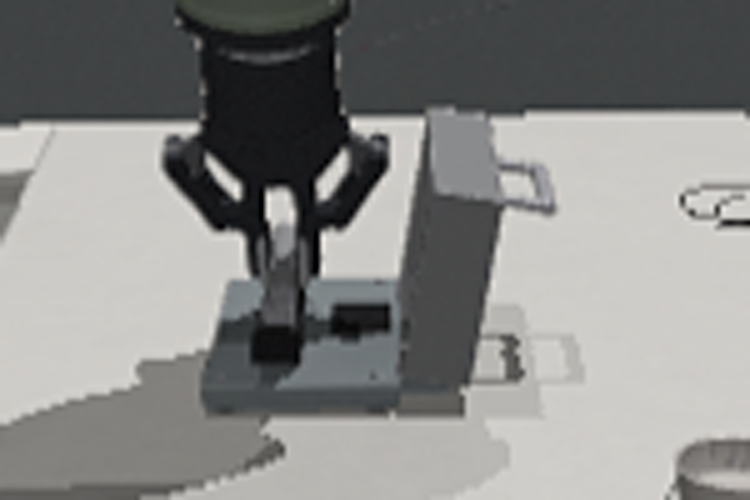

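View pics/w10.png

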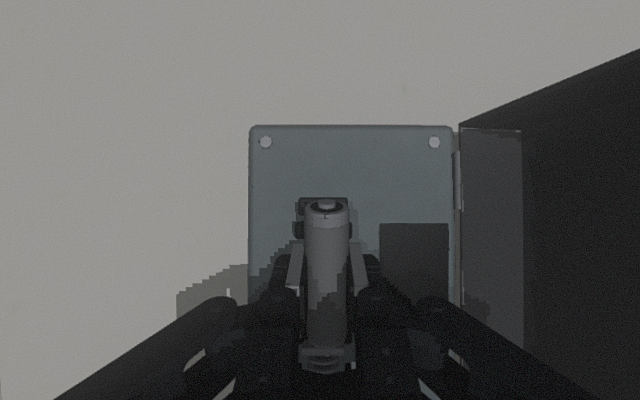

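```bash
python3 -m inch '[{"dx":-1.5,"dy":-1,"dz":1.3,"rx":0.002,"ry":0,"rz":0,"hand":0.9},{"dx":-1.5,"dy":-0.9,"dz":1.3,"rx":0.002,"ry":0,"rz":0,"hand":0.9},{"dx":0,"dy":0,"dz":0,"rx":0,"ry":0,"rz":0,"hand":0.9},{"dx":0,"dy":0,"dz":0,"rx":0,"ry":0,"rz":0,"hand":0.9}]';  python3 ins.py -36 2 0.35 4
```

```text
clock: 13.8
position: [0.4946, 0.11, 0.0383]
tool_rot: [-3.141, -0.351, 1.522]
force: [-0.6, -0.7, -0.5]
grip_width: 0.0162
flat x,y,z mm -0.2 -24.7 0.9 tip -0.2 36.3 23.2 tau 0.351 f [-0.6 -0.7 -0.5] w 0.0162
{"dx": -2.6, "dy": 0.0, "dz": -1.2, "rx": -0.0002, "ry": -0.0002, "rz": 0.0001}
{"dx": -2.5, "dy": 0.1, "dz": -1.3, "rx": -0.0002, "ry": -0.0002, "rz": 0.0001}
{"dx": -2.6, "dy": 0.0, "dz": -1.2, "rx": -0.0002, "ry": -0.0002, "rz": 0.0001}
{"dx": -2.5, "dy": 0.1, "dz": -1.2, "rx": -0.0002, "ry": -0.0002, "rz": 0.0001}
[0.4943 0.0987 0.0394] [-0. -0.  0.]
```

```bash
python3 -m inch '[{"dx":-2.6,"dy":0,"dz":-1.2,"rx":0,"ry":0,"rz":0,"hand":0.9},{"dx":-2.5,"dy":0,"dz":-1.2,"rx":0,"ry":0,"rz":0,"hand":0.9},{"dx":-2.6,"dy":0,"dz":-1.2,"rx":0,"ry":0,"rz":0,"hand":0.9},{"dx":-2.5,"dy":0.1,"dz":-1.2,"rx":0,"ry":0,"rz":0,"hand":0.9},{"dx":0,"dy":0,"dz":0,"rx":0,"ry":0,"rz":0,"hand":0.9},{"dx":0,"dy":0,"dz":0,"rx":0,"ry":0,"rz":0,"hand":0.9}]';  python3 snap.py wrist w11; python3 snap.py side s5; python3 ins.py -36 0.5 0 8
```

```text
clock: 14.4
position: [0.4942, 0.0989, 0.0393]
tool_rot: [-3.141, -0.351, 1.522]
force: [-1.2, 4.6, -1.3]
grip_width: 0.0159
14.45 [0.4941 0.0989 0.0393] [-3.1409 -0.3508  1.5225] [ 0.34   0.727 -0.582  2.067  0.074  0.381 -0.222] [-0.   4.6 -1.4] 0.015526128359717128
14.5 [0.4942 0.099  0.0393] [-3.1409 -0.3508  1.5227] [ 0.34   0.727 -0.582  2.067  0.074  0.381 -0.222] [-0.6  4.9 -1.6] 0.015540602514023493
flat x,y,z mm -0.1 -35.7 1.9 tip -0.2 25.4 24.2 tau 0.351 f [-0.6  4.9 -1.6] w 0.0155
{"dx": -0.9, "dy": 0.0, "dz": 1.4, "rx": -0.0001, "ry": -0.0439, "rz": 0.0001}
{"dx": -0.8, "dy": 0.0, "dz": 1.5, "rx": -0.0001, "ry": -0.0439, "rz": 0.0001}
{"dx": -0.7, "dy": 0.1, "dz": 1.4, "rx": -0.0001, "ry": -0.0439, "rz": 0.0001}
{"dx": -0.7, "dy": -0.0, "dz": 1.6, "rx": -0.0001, "ry": -0.0439, "rz": 0.0001}
{"dx": -0.6, "dy": 0.0, "dz": 1.5, "rx": -0.0001, "ry": -0.0439, "rz": 0.0001}
{"dx": -0.5, "dy": 0.0, "dz": 1.6, "rx": -0.0001, "ry": -0.0439, "rz": 0.0001}
{"dx": -0.5, "dy": 0.0, "dz": 1.6, "rx": -0.0001, "ry": -0.0439, "rz": 0.0001}
{"dx": -0.3, "dy": 0.1, "dz": 1.6, "rx": -0.0001, "ry": -0.0439, "rz": 0.0001}
[0.4942 0.0964 0.0263] [-0. -0.  0.]
```

View pics/w11.png

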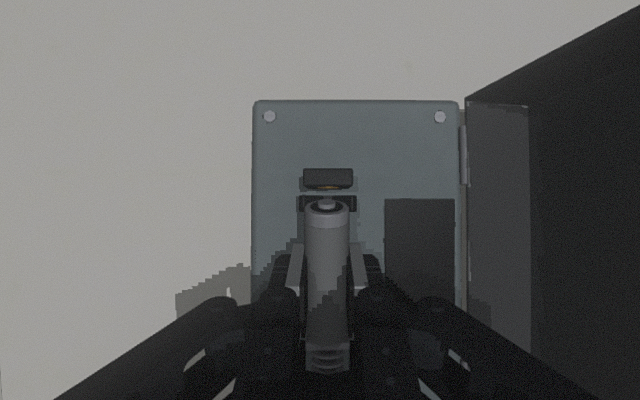

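```bash
python3 -m inch '[{"dx":-0.9,"dy":0,"dz":1.4,"rx":0,"ry":-0.0439,"rz":0,"hand":0.9},{"dx":-0.8,"dy":0,"dz":1.5,"rx":0,"ry":-0.0439,"rz":0,"hand":0.9},{"dx":-0.7,"dy":0,"dz":1.4,"rx":0,"ry":-0.0439,"rz":0,"hand":0.9},{"dx":-0.7,"dy":0,"dz":1.6,"rx":0,"ry":-0.0439,"rz":0,"hand":0.9},{"dx":-0.6,"dy":0,"dz":1.5,"rx":0,"ry":-0.0439,"rz":0,"hand":0.9},{"dx":0,"dy":0,"dz":0,"rx":0,"ry":0,"rz":0,"hand":0.9}]';  python3 snap.py wrist w12; python3 ins.py -36 0.5 0 4
```

```text
clock: 15.1
position: [0.4941, 0.0989, 0.0314]
tool_rot: [3.141, -0.13, 1.526]
force: [-0.1, 4.0, -0.9]
grip_width: 0.0161
15.15 [0.4941 0.0984 0.0313] [ 3.1415 -0.1309  1.5252] [ 0.003  0.665 -0.314  2.06   0.168  0.408 -0.442] [-0.2  4.3 -0.4] 0.01609447563887757
flat x,y,z mm -0.0 -35.3 1.3 tip -0.3 29.2 9.8 tau 0.131 f [-0.2  4.3 -0.4] w 0.0161
{"dx": -0.7, "dy": 0.0, "dz": 1.2, "rx": -0.0, "ry": -0.0327, "rz": 0.0008}
{"dx": -0.6, "dy": 0.1, "dz": 1.2, "rx": -0.0, "ry": -0.0327, "rz": 0.0008}
{"dx": -0.6, "dy": 0.0, "dz": 1.2, "rx": -0.0, "ry": -0.0327, "rz": 0.0008}
{"dx": -0.5, "dy": 0.0, "dz": 1.3, "rx": -0.0, "ry": -0.0327, "rz": 0.0008}
[0.4942 0.0964 0.0263] [ 0. -0.  0.]
```

View pics/w12.png

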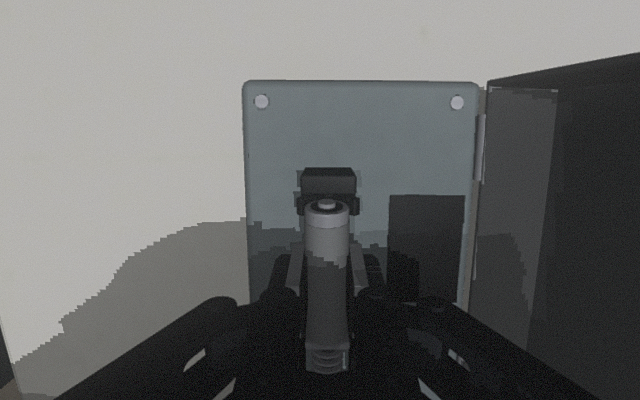

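```bash
python3 -m inch '[{"dx":-0.7,"dy":0,"dz":1.2,"rx":0,"ry":-0.0327,"rz":0,"hand":0.9},{"dx":-0.6,"dy":0,"dz":1.2,"rx":0,"ry":-0.0327,"rz":0,"hand":0.9},{"dx":-0.6,"dy":0,"dz":1.2,"rx":0,"ry":-0.0327,"rz":0.001,"hand":0.9},{"dx":-0.5,"dy":0,"dz":1.3,"rx":0,"ry":-0.0327,"rz":0.001,"hand":0.9},{"dx":0,"dy":0,"dz":0,"rx":0,"ry":0,"rz":0,"hand":0.9},{"dx":0,"dy":0,"dz":0,"rx":0,"ry":0,"rz":0,"hand":0.9}]';  python3 snap.py wrist w13; python3 ins.py -33 0 0 2
```

```text
clock: 15.75
position: [0.4945, 0.0962, 0.0264]
tool_rot: [3.141, -0.001, 1.522]
force: [-0.7, 8.5, 3.1]
grip_width: 0.0157
15.8 [0.4945 0.0961 0.0264] [ 3.1411e+00 -1.7000e-03  1.5215e+00] [-0.185  0.665 -0.166  2.046  0.235  0.447 -0.577] [0.3 8.1 3.1] 0.015924470346718813
flat x,y,z mm 0.3 -36.3 0.5 tip 0.3 28.7 0.6 tau 0.002 f [0.3 8.1 3.1] w 0.0159
{"dx": 1.6, "dy": -0.2, "dz": 0.3, "rx": 0.0003, "ry": -0.0008, "rz": -0.0002}
{"dx": 1.7, "dy": -0.1, "dz": 0.3, "rx": 0.0003, "ry": -0.0008, "rz": -0.0002}
[0.4943 0.0994 0.0258] [-0. -0.  0.]
```

View pics/w13.png

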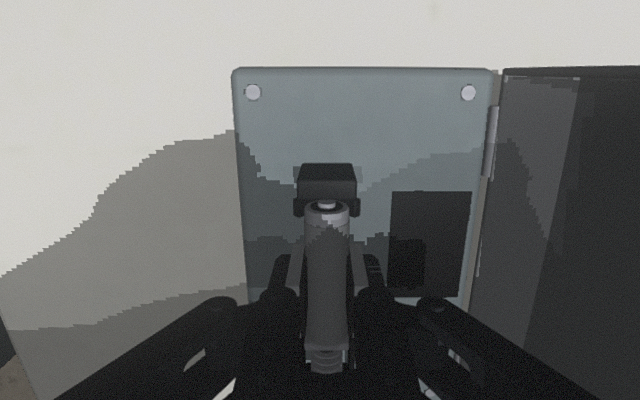

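```bash
python3 -m inch '[{"dx":1.5,"dy":-0.1,"dz":0.2,"rx":0,"ry":0,"rz":0,"hand":0.9},{"dx":1.5,"dy":-0.1,"dz":0.2,"rx":0,"ry":0,"rz":0,"hand":0.9},{"dx":0,"dy":0,"dz":0,"rx":0,"ry":0,"rz":0,"hand":0.9},{"dx":0,"dy":0,"dz":0,"rx":0,"ry":0,"rz":0,"hand":0.9}]';  python3 snap.py wrist w14; python3 ins.py; python3 incell.py w14 "[.4945,.0990,.0262]" "[3.1411,0,1.522]"; python3 - <<'E'
import cv2
a=cv2.imread("pics/w14.png")[150:390,200:460]
cv2.imwrite("pics/w14z.png",cv2.resize(a,None,fx=3,fy=2.5,interpolation=cv2.INTER_CUBIC))
E
```

```text
clock: 16.2
position: [0.4946, 0.0971, 0.0262]
tool_rot: [3.141, 0.0, 1.519]
force: [-1.4, -3.6, 11.9]
grip_width: 0.0159
16.25 [0.4946 0.0971 0.0262] [3.1412e+00 2.0000e-04 1.5195e+00] [-0.189  0.666 -0.164  2.045  0.235  0.448 -0.582] [-0.6 -3.3 12. ] 0.015581853248129598
flat x,y,z mm 0.3 -35.3 0.4 tip 0.4 29.7 0.4 tau -0.0 f [-0.6 -3.3 12. ] w 0.0156
8477 [-49.8 -11.  -35. ] [40.9 11.   7.7]
axis y=-0.20+0.0036x z=-11.81+0.0082x rms 3.2098244638539883
r 0 3.2 x range [-40.6  31.2]
r 4 9.5 x range [-43.7  38.5]
```

View pics/w14z.png

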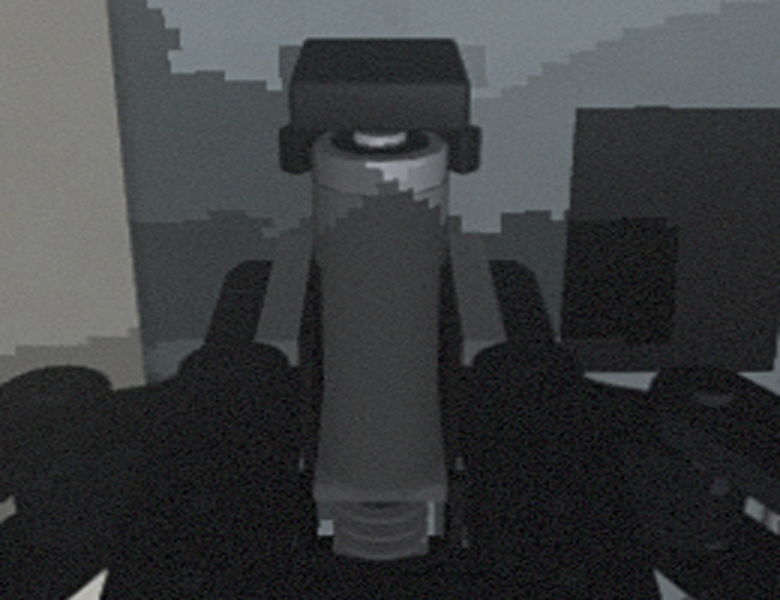

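```bash
python3 -m inch '[{"dx":0.5,"dy":0,"dz":-0.4,"rx":0,"ry":0,"rz":0,"hand":0.9},{"dx":0.5,"dy":0,"dz":0,"rx":0,"ry":0,"rz":0,"hand":0.9},{"dx":0,"dy":0,"dz":0,"rx":0,"ry":0,"rz":0,"hand":0.9}]'; python3 ins.py; python3 -m inch '[{"dx":0,"dy":0,"dz":0,"rx":0,"ry":0,"rz":0,"hand":0.6},{"dx":0,"dy":0,"dz":0,"rx":0,"ry":0,"rz":0,"hand":0.4},{"dx":0,"dy":0,"dz":0,"rx":0,"ry":0,"rz":0,"hand":0.3},{"dx":0,"dy":0,"dz":0,"rx":0,"ry":0,"rz":0,"hand":0.3}]';  python3 snap.py wrist w15; python3 - <<'E'
import cv2
a=cv2.imread("pics/w15.png")[150:390,200:460]
cv2.imwrite("pics/w15z.png",cv2.resize(a,None,fx=3,fy=2.5,interpolation=cv2.INTER_CUBIC))
E
```

```text
clock: 16.55
position: [0.4946, 0.0988, 0.0263]
tool_rot: [3.141, -0.0, 1.52]
force: [2.3, -1.7, 6.3]
grip_width: 0.0157
flat x,y,z mm 0.2 -33.6 0.5 tip 0.3 31.4 0.5 tau 0.0 f [ 2.3 -1.7  6.3] w 0.0157
clock: 16.95
position: [0.4937, 0.099, 0.0259]
tool_rot: [-3.14, -0.0, 1.521]
force: [-0.4, -0.7, -0.3]
grip_width: 0.0299
17.0 [0.4938 0.0991 0.0259] [-3.1404e+00 -2.0000e-04  1.5207e+00] [-0.192  0.666 -0.165  2.045  0.234  0.449 -0.584] [ 0.5 -0.5 -0.3] 0.029603035787448443
```

View pics/w15z.png

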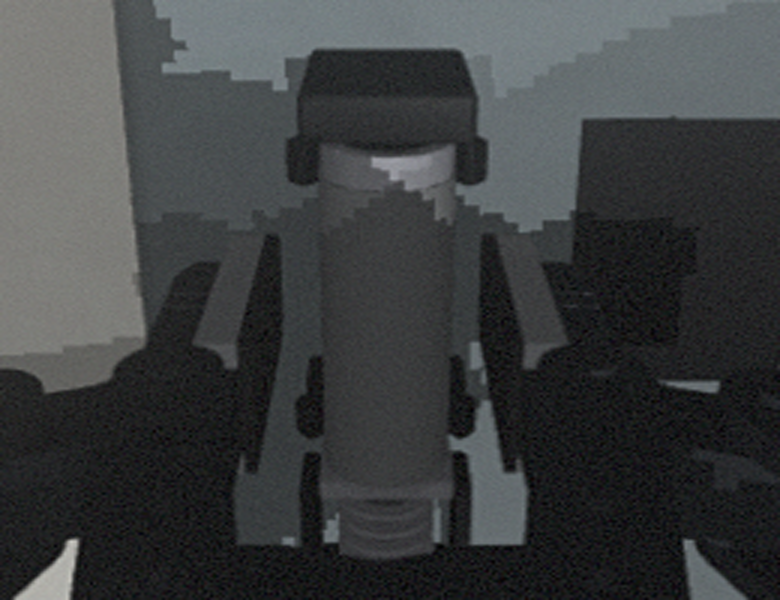

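```bash
python3 -m inch '[{"dx":0,"dy":0,"dz":-12,"rx":0,"ry":0,"rz":0,"hand":0.3},{"dx":0,"dy":0,"dz":-30,"rx":0,"ry":0,"rz":0,"hand":0.3},{"dx":0,"dy":0,"dz":-40,"rx":0,"ry":0,"rz":0,"hand":0},{"dx":0,"dy":0,"dz":-45,"rx":0,"ry":0,"rz":0,"hand":0},{"dx":-30,"dy":0,"dz":-40,"rx":0,"ry":0,"rz":0,"hand":0},{"dx":-40,"dy":0,"dz":-20,"rx":0,"ry":0,"rz":0,"hand":0},{"dx":-30,"dy":0,"dz":0,"rx":0,"ry":0,"rz":0,"hand":0},{"dx":0,"dy":0,"dz":0,"rx":0,"ry":0,"rz":0,"hand":0},{"dx":0,"dy":0,"dz":0,"rx":0,"ry":0,"rz":0,"hand":0}]';  python3 snap.py wrist w16; python3 snap.py side s6; python3 snap.py top t6; python3 - <<'E'
import cv2
a=cv2.imread("pics/w16.png")[0:200,240:500]
cv2.imwrite("pics/w16z.png",cv2.resize(a,None,fx=3,fy=3,interpolation=cv2.INTER_CUBIC))
E
```

```text
clock: 17.9
position: [0.489, -0.001, 0.2137]
tool_rot: [-3.141, -0.0, 1.52]
force: [0.6, 1.1, 0.2]
grip_width: 0.0424
17.95 [ 4.890e-01 -2.000e-04  2.134e-01] [-3.1412e+00 -7.0000e-04  1.5211e+00] [ 0.065  0.337 -0.232  1.96   0.1    0.855 -0.27 ] [-0.5 -1.   0.1] 0.0429936991789205
18.0 [4.890e-01 2.000e-04 2.132e-01] [-3.1408e+00 -7.0000e-04  1.5218e+00] [ 0.064  0.338 -0.232  1.96   0.1    0.855 -0.27 ] [-0.   0.4 -0.1] 0.04276605191219905
18.05 [4.890e-01 3.000e-04 2.131e-01] [-3.1406e+00 -7.0000e-04  1.5222e+00] [ 0.064  0.338 -0.232  1.96   0.1    0.855 -0.27 ] [-0.  -0.4  0.4] 0.04277926096410273
```

View pics/w16z.png

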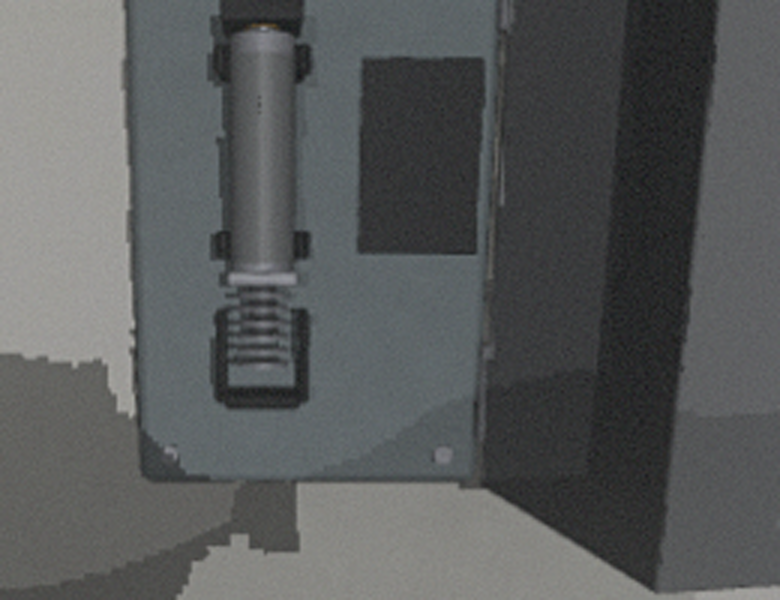

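View pics/s6.png

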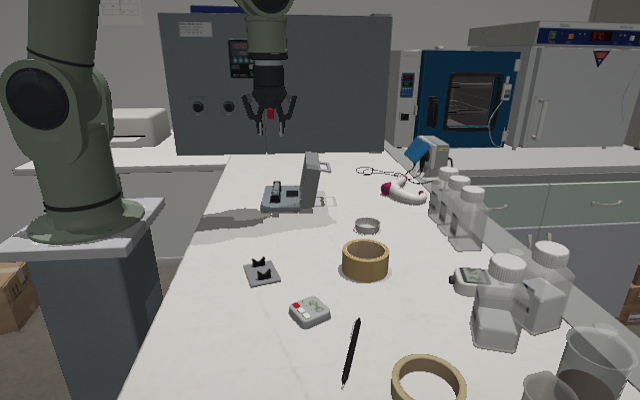

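```bash
python3 - <<'E'
from h import *
import pickle
yaw=np.radians(-2.8);ux=np.array([np.cos(yaw),np.sin(yaw),0]);uy=np.array([-np.sin(yaw),np.cos(yaw),0]);S=np.array([.4944,.1007,.038])
c,p,d=pickle.load(open("pics/w16.pkl","rb"))
vv,uu=np.mgrid[0:260,240:560]; vv=vv.ravel();uu=uu.ravel(); P=unproj(c,uu,vv,d[vv,uu]); P=P[d[vv,uu]>0]
q=np.c_[(P-S)@ux,(P-S)@uy,P[:,2]-S[2]]*1000
k=(abs(q[:,0])<3)
for y in range(-50,46,3):
    s=q[k&(q[:,1]>=y)&(q[:,1]<y+3)]
    if len(s): print(y,len(s),"z med",np.median(s[:,2]).round(1),s[:,2].max().round(1))
from scipy.optimize import least_squares
b=q[(abs(q[:,0])<7)&(abs(q[:,1])<28)&(q[:,2]>3)&(q[:,2]<12)]
f=lambda t:np.hypot(b[:,0]-t[0]-t[1]*b[:,1],b[:,2]-t[2]-t[3]*b[:,1])-9
r=least_squares(f,[0,0,0,0],loss='soft_l1',f_scale=.5);print("cell axis x,sl,z,sl",r.x.round(3),len(b))
# lid: inner top: rel. hinge
H=S+ux*.070-uy*.010; H[2]=.022
h=np.c_[(P-H)@ux,(P-H)@uy,P[:,2]-H[2]]*1000
e=h[(h[:,2]>98)]; print("lid hi",e.min(0),e.max(0))
# lid front face plane (from (19,108) to (57.5,101.5) at 1.75)
e=h[(h[:,2]>95)&(h[:,2]<115)&(h[:,0]>22)&(h[:,0]<55)]
A=np.c_[e[:,0],np.ones(len(e))];s=np.linalg.lstsq(A,e[:,2],rcond=None)[0];print("front-face slope",s,"lid angle",np.pi/2-np.arctan(s[0]))
E
```

```text
-50 25 z med 3.7 6.2
-47 24 z med 4.6 6.9
-44 28 z med 4.3 7.1
-41 21 z med 6.0 7.6
-38 28 z med 4.2 5.8
-35 21 z med 5.0 9.1
-32 28 z med 9.0 10.0
-29 28 z med 8.9 9.9
-26 21 z med 9.1 10.1
-23 28 z med 9.1 11.0
-20 28 z med 8.8 10.4
-17 28 z med 9.1 10.7
-14 22 z med 8.8 10.2
-11 27 z med 8.7 9.8
-8 28 z med 9.0 10.5
-5 28 z med 8.8 9.9
-2 28 z med 8.8 11.0
1 27 z med 9.1 10.5
4 26 z med 8.6 10.6
7 25 z med 9.0 10.4
10 30 z med 9.0 10.2
13 26 z med 9.2 10.7
16 25 z med 8.8 10.0
19 28 z med 8.6 10.8
22 29 z med 9.0 10.6
25 30 z med 8.7 10.1
28 18 z med 8.2 10.1
31 41 z med 7.5 11.2
34 27 z med 9.1 10.6
37 2 z med 7.4 8.2
cell axis x,sl,z,sl [-0.057  0.002  0.085 -0.001] 1225
lid hi [-104.54899622  -90.70326042   98.00073579] [ 57.80957945  34.06197089 211.52544898]
front-face slope [ -0.175546   111.54751378] lid angle 1.7445717220569832
```

```bash
python3 -c "
from workcell import bot
print(bot.job_done()); print(bot.observe()['clock'])"
```

```text
the job is handed in; nothing more can be done
None
the job is handed in; nothing more can be done
```

The job is handed in at about 18 s on the robot's clock. The lid is open on its stop and the cell is seated in the bay.

**Lid:** I lifted it by the bar and swung it back until the stop pushed back with about 46 N. That was at the fingers, under the 120 N wrist limit. The last depth picture puts the lid at 1.745 rad, which matches the stop within measurement error.

**Cell:** I took it from the stand and set its flat end on the plunger at a 20° tilt. I then pushed the spring back about 9 mm (about 5 N), tipped the button end down and released.
- **Level and height:** the last depth picture shows the cell level (slope about 0.001), with its axis within about 0.1 mm of the bay's.
- **Button:** it looks to be against the contact in the wrist picture. I judged that by eye and did not measure it separately.

**Surroundings:** the other things on the bench look unmoved in the side picture, though I did not re-measure their positions. The gripper is clear of everything.

**What disagreed:**
- While positioning over the bay, the measured tool position was 2–3 mm off for a moment. I corrected it before pushing.
- With the cell level, the push read about 8 N, more than the spring accounts for. As I eased it towards the contact, it pressed about 12 N down into the saddles. I backed off before opening the fingers.

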